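# Swap two microscope objectives into their own storage bases and cover them

### The job

The two microscope objectives were put away in each other's storage bases. Swap them (the cork mat is free to park one on), so that the long slim one stands in the middle of the round base and the short thick one in the middle of the square base. Then close both: the tall round cover goes over the long objective, the low square cover over the short one, each sitting flat inside its base's rim. Keep the objectives upright and set them down without dropping them, and do not knock over or push away the steel ring and the glass bottle that stand among them.

Things in the scene. Friction and masses are not known exactly. Their poses are not given: they have to be found in the camera images.
- long_mid (a point): centre (half-way up) of the long slim microscope objective: bright steel, upright, 72 mm tall, round; barrel 26 mm in diameter from its foot to 50 mm up, then tapering to an 11 mm nose at the top. About 160 g. At the start it stands in the square base. z axis points up along the objective; the foot is 36 mm below this point. Loose.
- short_mid (a point): centre (half-way up) of the short thick microscope objective: bright steel, upright, 48 mm tall, round; barrel 34 mm in diameter from its foot to 34 mm up, then tapering to a 20 mm nose at the top. About 150 g. At the start it stands in the round base. z axis up; the foot is 24 mm below this point. Loose.
- tall_cover_mid (a point): centre (half-way up) of the tall round cover: grey plastic cup standing upside down on the table, open side down, closed top with a white disc. 60 mm outside diameter, 84 mm tall, wall 2.5 mm (inside 55 mm wide and 80 mm high). About 70 g. z axis up; its open lower edge is 42 mm below this point. Loose.
- low_cover_mid (a point): centre (half-way up) of the low square cover: grey plastic box standing upside down on the table, open side down, closed top with a white square. 60 by 60 mm outside, 58 mm tall, wall 2.5 mm (inside 55 by 55 mm and 54 mm high). About 70 g. z axis up, x and y axes square to its sides; its open lower edge is 29 mm below this point. Loose.
- round_base: round storage base: black plastic dish fixed to the table, 86 mm outside diameter, 6 mm high, with a 4 mm wide rim; its inner floor is 78 mm wide and lies 2.5 mm above the table. Origin at the centre of its underside, at table height, z up.
- square_base: square storage base: black plastic tray fixed to the table, 88 by 88 mm outside, 6 mm high, with a 4 mm wide rim; its inner floor is 80 by 80 mm and lies 2.5 mm above the table. Origin at the centre of its underside, at table height, z up, x and y axes square to its sides. The square cover goes in with its sides square to the tray's.
- park_mat: free spot for parking: flat cork mat fixed to the table, 100 by 100 mm, 3 mm thick, empty at the start. Origin at the centre of its underside, at table height, z up.
- steel_ring: bystander: flat steel ring lying on the table, 54 mm outside and 34 mm inside diameter, 14 mm high. Origin at the centre of its underside. Loose, to be left where it is.
- media_bottle: bystander: upright clear glass bottle with a white cap, 56 mm in diameter, 120 mm tall. Origin at the centre of its underside. Loose, to be left where it is.

How it is judged:
On the way:
1. the long objective stands in the round base and the short one in the square base (horizontal distance between long_mid and round_base below 0.014 m and angle between each of long_mid, short_mid's own z axis and vertical below 0.06 rad and z of long_mid in the frame of round_base between 0.0355 and 0.0415 m and horizontal distance between short_mid and square_base below 0.014 m and z of short_mid in the frame of square_base between 0.0235 and 0.0295 m), for 0.2 s.
At the end, for the whole second after the job is handed in: Upright and centred on the base floors: the long objective in the round base, the short one in the square base (14 mm); over them, flat inside the rims, the tall round cover (12 mm) and the low square cover (16 mm). All released and at rest (all of step 1 and horizontal distance between tall_cover_mid and round_base below 0.012 m and angle between each of tall_cover_mid, low_cover_mid's own z axis and vertical below 0.06 rad and z of tall_cover_mid in the frame of round_base between 0.0415 and 0.0475 m and horizontal distance between low_cover_mid and square_base below 0.016 m and z of low_cover_mid in the frame of square_base between 0.0285 and 0.0345 m and linear speed of each of long_obj, short_obj, tall_cover, low_cover below 0.02 m/s); the robot touches nothing.
It fails at once if an objective is tipped by more than about 35 degrees (angle between any of long_mid, short_mid's own z axis and vertical above 0.6 rad).
It fails at once if an objective is dropped (falls free for more than about 13 mm) ((contact force between anything else and long_obj below 0.05 N and linear speed of long_obj above 0.5 m/s) or (contact force between anything else and short_obj below 0.05 N and linear speed of short_obj above 0.5 m/s)).
It fails at once if the steel ring or the glass bottle is pushed by more than 30 mm or knocked over (distance of any of steel_ring, media_bottle from where it was at the start of the episode above 0.03 m or angle between media_bottle's own z axis and vertical above 0.5 rad).
It also fails if it takes over 128 s, if anything falls off the work surface, if the arm or the gripper's body presses on something with over 40 N, if the wrist force passes 120 N, or if a joint passes its speed limit or range.

### The arm

A 6-joint arm with a two-finger parallel gripper is mounted at the origin on the work surface. World frame = base frame: x ahead of the robot, y to its left, z up, the work surface at z = 0. Lengths are in m, angles in rad, forces in N, time in s.
With the tool pointing down it reaches from about 0.35 to 0.725 m from the base axis. Payload 6 kg.
Tool frame: the origin (TCP) lies at the very end of the fingers, on their centre line; the grasp point (between the pads) lies 19 mm behind it (env.grip_point_offset is the distance from the TCP to the grasp point, in m); z points along the fingers, y is the direction in which the jaws open and shut (so a half turn about z gives the same grasp; the last joint's range is limited). The gripper opens to 85 mm and grips with 20 to 120 N. Pads are 22 mm wide; open, the fingers measure 114 mm over their backs; the gripper's body (76 mm by 85 mm) begins 54 mm behind the grasp point. The pads swing forward as they close: fully open they stand 13 mm farther back than shut.
Start: joints at [-0.938, 0.04, 0.085, 0, -1.615, -0.334], TCP at [0.177, -0.573, 0.231] pointing down, gripper open.
Joint ranges: [-2.56, 2.56], [-1.29, 2.01], [-1.08, 1.49], [-3.29, 1.98], [-2.81, -0.18], [-2.99, 2.99]. Speed limits (rad/s): [2.57, 2.57, 3.01, 3.14, 3.14, 3.14].

### API

Orientations are given as [roll, pitch, yaw] about the fixed x, y, z axes, in that order (R = Rz(yaw) Ry(pitch) Rx(roll)).
In Python, from rig import env, viewer gives the robot as it stands.
- The arm moves only by the tool apply_moves, never from a script. Its argument "plan" is a list of rows, each an object of numbers: "x", "y", "z": the shift along the world's x, y, z in m; "rx", "ry", "rz": the turn, a rotation vector about the world's x, y, z in degrees. A call has 1 to 20 rows; each row is the pose to reach, as a shift and turn from the pose measured when the call began; what a row does not reach only later rows make up. A row lasts 1/8 s, in which the tool goes at most 62.5 mm and 10.7 degrees, less where a joint would pass 70% of its speed; a pose out of reach is approached as far as the arm can. A call with a gripper value outside its range is refused whole. "claw" is the finger opening in m, from 0 to 0.0854, set as the call begins (left out, the last holds). The fingers move at their own pace and stop on an object; "newtons" is the grip in N (left out, the last holds). Time passes only in rows, so rows that repeat a pose let the fingers close. It gives the time, the measured TCP pose, the force and the opening at its end, in the units of the state.
- env.get_state(): the state, without advancing time (a new reading comes with each control period).
- viewer.read_camera(name): name is "scene" or "side" or "wrist"; returns a dict with "color" (400x640x3 uint8, blue, green, red), "camera_matrix" (3x3 intrinsics, pixels), "dist_coeffs" ([k1, k2, p1, p2, k3] as OpenCV has them; the pictures are not rectified), "rvec" (rotation vector, rad) and "tvec" (3), from world to camera coordinates, as OpenCV has them; the wrist camera has in their place "tool_from_camera" (4x4, takes a point from camera to tool coordinates, whose origin is the TCP and whose axes are the flange's). Camera axes: x right, y down, z forward; pixel columns grow to the right and rows downward; lengths in m; the calibration is good to about 2 mm. A picture is of the moment at which its call begins: read the wrist's pose just before it. There is no depth.
- env.finish_job(): hands the job in, once; it reports no verdict.
The state is a dict: "time": time; "q": joint angles; "dq": joint speeds; "effort": joint torques, N m; "tool_pos": TCP position; "ee_rot": TCP orientation; "ft_force": force on the tool from outside, world axes, zero at the start; "wrist_torque": the same for the moment, N m; "gripper_width": finger opening in m.
Only numpy, scipy, OpenCV 4.12 (cv2) and the standard library are available. Lean on these libraries where they do the work, as an engineer would, in place of code of your own. Each camera call takes 0.05 s, during which the arm holds its last target.

## Working session

There is one attempt and no reset: what is moved stays moved. The work goes in short steps, Python scripts to look and compute and a tool call to move; the robot and the scene stay as the last step left them, time stands still between calls to the robot, and variables do not carry over. Pictures are saved under pics/ and viewed, and the job is handed in when it is done.

Besides the shell and the picture viewer there is one more tool, called after ">>>" by a JSON object that holds its "api" and its "payload", one argument or row to a line. apply_moves: Moves the arm, as the interface text tells. Its arguments: {"type":"object","properties":{"plan":{"type":"array"},"claw":{"type":"number"},"newtons":{"type":"number"}},"required":["plan"]}

```bash
ls; mkdir -p pics
python3 - <<'E'
from rig import env, viewer
import cv2
print(env.get_state()); print(env.grip_point_offset)
for n in ["scene","side","wrist"]:
    r=viewer.read_camera(n); cv2.imwrite(f"pics/{n}0.png",r["color"])
    print(n,{k:v for k,v in r.items() if k!="color"})
E
```

```text
pics
{'time': 0.0, 'q': array([-9.38294318e-01,  4.08247330e-02,  8.38041536e-02, -4.80866510e-04,
       -1.61548399e+00, -3.33653850e-01]), 'dq': array([-0.00110422, -0.00010906, -0.00267483, -0.0010702 ,  0.00051687,
        0.00100602]), 'effort': array([-5.91565040e-04, -3.68190730e+01,  3.47409868e+01,  6.93242401e+00,
       -5.43961331e-03, -2.38071613e-05]), 'tool_pos': array([ 0.17661501, -0.57307623,  0.2302645 ]), 'ee_rot': array([ 3.13982129e+00, -1.05514901e-04, -2.84272333e+00]), 'ft_force': array([0.38571839, 0.32866348, 0.52620532]), 'wrist_torque': array([-0.02172233,  0.04300826, -0.03955818]), 'gripper_width': 0.08548060807161514}
0.0187
scene {'camera_matrix': array([[504.64839334,   0.        , 315.69548908],
       [  0.        , 504.64839334, 206.13606312],
       [  0.        ,   0.        ,   1.        ]]), 'dist_coeffs': array([0.00365201, 0.        , 0.        , 0.        , 0.        ]), 'rvec': array([ 0.91808667,  2.69850541, -0.76066888]), 'tvec': array([ 0.48120892, -0.23403699,  1.4822381 ])}
side {'camera_matrix': array([[451.04326985,   0.        , 
[... 246 characters left out ...]
7,  1.45322182]), 'tvec': array([0.54513895, 0.14852839, 0.79771917])}
wrist {'camera_matrix': array([[316.35897927,   0.        , 320.12996327],
       [  0.        , 316.35897927, 198.33945751],
       [  0.        ,   0.        ,   1.        ]]), 'dist_coeffs': array([-0.05268527,  0.        ,  0.        ,  0.        ,  0.        ]), 'tool_from_camera': array([[-3.39501189e-04, -9.53384307e-01, -3.01758591e-01,
         7.67270921e-02],
       [ 9.99999938e-01, -2.96294964e-04, -1.88953024e-04,
        -1.35860598e-04],
       [ 9.07352973e-05, -3.01758636e-01,  9.53384349e-01,
        -1.43761258e-01],
       [ 0.00000000e+00,  0.00000000e+00,  0.00000000e+00,
         1.00000000e+00]])}
```

View pics/scene0.png

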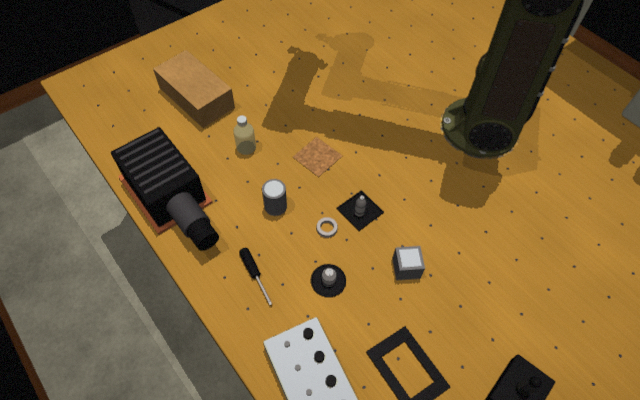

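View pics/side0.png

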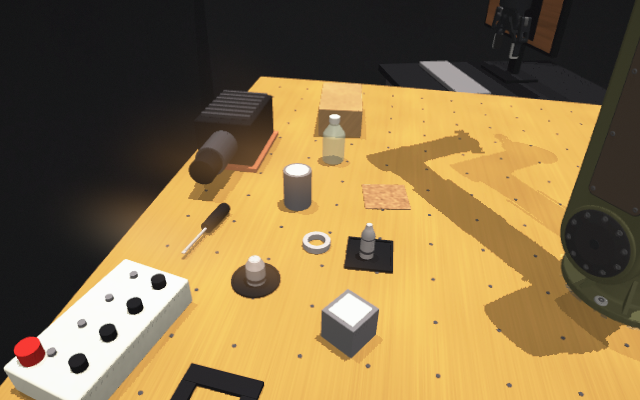

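View pics/wrist0.png

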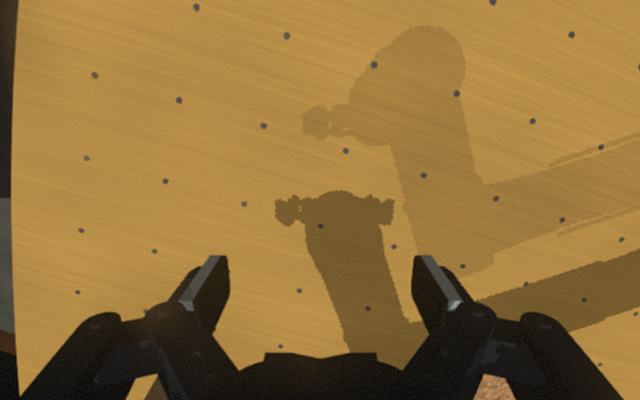

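The scene view shows the bottle (244,135), mat (317,156), tall cover (274,197), ring (327,227), square base with the long objective (360,210), round base with the short one (328,280), and low cover (409,262). All are clear in the side view too. Next I'll measure from both views.

```bash
cat > h.py <<'E'
import numpy as np, cv2
from rig import env, viewer
from scipy.spatial.transform import Rotation as R
def cam(n):
    s=env.get_state(); r=viewer.read_camera(n)
    if n=="wrist":
        T=np.eye(4);T[:3,:3]=R.from_euler('xyz',s["ee_rot"]).as_matrix();T[:3,3]=s["tool_pos"]
        r["wc"]=T@r["tool_from_camera"]
    else:
        M=cv2.Rodrigues(r["rvec"])[0];W=np.eye(4);W[:3,:3]=M.T;W[:3,3]=-M.T@r["tvec"];r["wc"]=W
    return r
def rays(r,px):
    p=cv2.undistortPoints(np.array(px,float).reshape(-1,1,2),r["camera_matrix"],r["dist_coeffs"])[:,0]
    d=np.c_[p,np.ones(len(p))]@r["wc"][:3,:3].T
    return r["wc"][:3,3],d
def plane(r,px,z):
    o,d=rays(r,px); return o+d*((z-o[2])/d[:,2])[:,None]
def proj(r,X):
    W=np.linalg.inv(r["wc"])
    return cv2.projectPoints(np.array(X,float).reshape(-1,1,3),cv2.Rodrigues(W[:3,:3])[0],W[:3,3],r["camera_matrix"],r["dist_coeffs"])[0][:,0]
def comps(m,amin=30):
    n,l,st,c=cv2.connectedComponentsWithStats(m.astype(np.uint8))
    return [(st[i],c[i],l==i) for i in range(1,n) if st[i,4]>=amin]
E
python3 - <<'E'
from h import *
for n,roi in [("scene",(220,110,430,300)),("side",(220,105,420,360))]:
    r=cam(n); im=r["color"].astype(int); x0,y0,x1,y1=roi
    mx=im.max(2); mn=im.min(2)
    def roiF(m):
        k=np.zeros(m.shape,bool);k[y0:y1,x0:x1]=m[y0:y1,x0:x1];return k
    print(n,"dark"); 
    for st,c,m in comps(roiF(mx<60)): print(st,c.round(1))
    print("white")
    for st,c,m in comps(roiF((mn>140)&(mx-mn<40)),10): print(st,c.round(1))
    x=cv2.resize(r["color"][y0:y1,x0:x1],None,fx=3,fy=3,interpolation=cv2.INTER_NEAREST)
    x=x[:600]; cv2.imwrite(f"pics/{n}z.png",x); print(x.shape)
E
```

```text
scene dark
[337 191  46  40 812] [359.8 211.1]
[264 192  22  23 343] [275.3 204.9]
[240 248  20  31 295] [249.1 262.6]
[393 251  31  29 301] [405.4 271.1]
[311 264  35  33 688] [328.  281.6]
white
[237 116   9   7  53] [241.1 118.9]
[264 180  20  17 265] [273.5 188.1]
[317 218  20  17 137] [326.6 226. ]
[399 248  23  20 370] [409.8 257.3]
[325 269   8   7  47] [328.7 271.9]
[256 277  13  23  38] [262.2 288. ]
(570, 630, 3)
side dark
[252 105  20  20 313] [263.2 114.5]
[220 117  21  14 143] [226.2 124.1]
[220 204   9  12  83] [224.  208.7]
[ 345  237   48   36 1189] [370.2 256.1]
[234 289  35   9 100] [249.2 294.2]
white
[329 114  11  10  59] [334.3 117. ]
[325 125  19  12 173] [334.3 131.1]
[284 163  27  14 291] [297.  169.8]
[366 223   8  11  48] [369.6 228.2]
[303 232  27  17 225] [315.9 240. ]
[246 256  18  16 226] [254.5 263.8]
[ 323  290   55   42 1219] [350.1 309.8]
(600, 600, 3)
```

View pics/scenez.png

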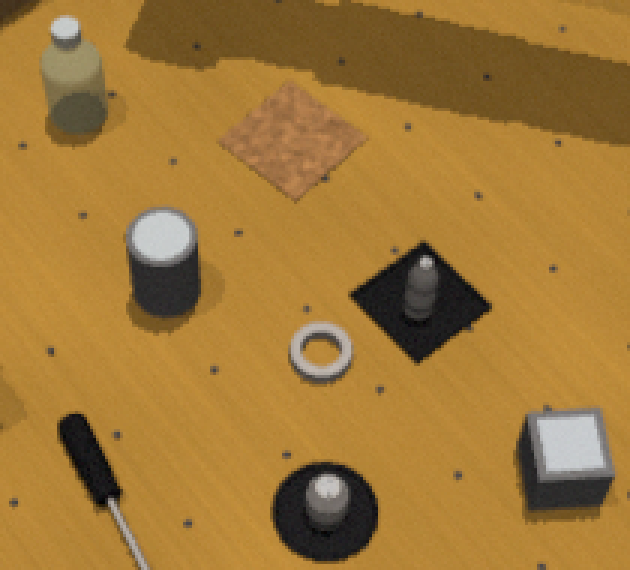

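View pics/sidez.png

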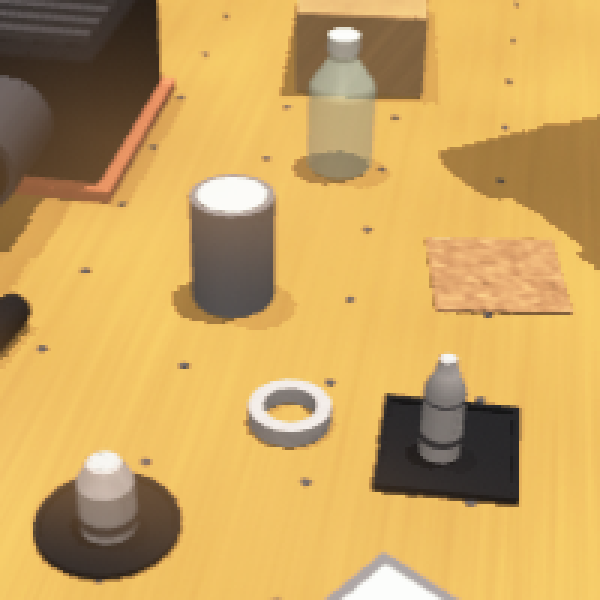

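The zoomed views show every object cleanly and unoccluded. Coarse positions follow from the pixel corners and the white discs.

Run:
```python
from h import *
np.set_printoptions(precision=4,suppress=True)
S=cam("scene");D=cam("side")
o=np.array([220,110]); oD=np.array([220,105])
f=lambda l,o:np.array(l)/3+o
def sh(n,a,b): print(n,a.mean(0)[:2], b.mean(0)[:2])
sq=plane(S,f([(425,241),(491,306),(418,362),(350,296)],o),.006); sqD=plane(D,f([(388,395),(520,407),(519,503),(373,490)],oD),.006)
sh("sqbase",sq,sqD); 
for q in (sq,sqD):
    e=np.diff(np.r_[q,q[:1]],axis=0); print(np.linalg.norm(e,axis=1),np.degrees(np.arctan2(e[:,1],e[:,0]))%90)
mt=plane(S,f([(292,81),(366,138),(296,200),(218,142)],o),.003);mD=plane(D,f([(424,238),(554,239),(572,313),(437,310)],oD),.003)
sh("mat",mt,mD)
sh("round",plane(S,[[328.2,280.3]],.006),plane(D,f([(34,525),(181,525)],oD),.006))
sh("tall top",plane(S,[[273.5,188.1]],.084),plane(D,[[297,169.8]],.084))
sh("low top",plane(S,[[409.8,257.3]],.058),plane(D,[[350.1,309.8]],.058))
sh("short nose",plane(S,[[328.7,271.9]],.05),plane(D,f([(104,462)],oD),.05))
sh("long nose",plane(S,f([(427,262)],o),.0745),plane(D,f([(449,359)],oD),.0745))
sh("ring",plane(S,[[326.6,226.]],.014),plane(D,f([(290,407)],oD),.014))
sh("bottlecap",plane(S,[[241.8,119]],.12),plane(D,[[334.3,117]],.12))
for r,l,o_ in((S,[(530,411),(602,411),(611,475),(537,480)],o),):
    q=plane(r,f(l,o_),.058);e=np.diff(np.r_[q,q[:1]],axis=0); print("low",q.mean(0),np.linalg.norm(e,axis=1),np.degrees(np.arctan2(e[:,1],e[:,0]))%90)
print(S["wc"][:3,3],D["wc"][:3,3])
```

```text
sqbase [0.469  0.0091] [0.4635 0.0103]
[0.0863 0.0867 0.0861 0.0896] [1.0518 2.5236 3.0098 2.6277]
[0.0857 0.0914 0.0867 0.0923] [2.3114 1.3875 2.8743 0.772 ]
mat [ 0.4483 -0.1983] [ 0.4434 -0.1981]
round [0.6587 0.1124] [0.6526 0.1161]
tall top [ 0.6358 -0.1391] [ 0.6324 -0.1369]
low top [0.485  0.2002] [0.4827 0.2026]
short nose [0.6577 0.1106] [0.6531 0.1117]
long nose [0.4727 0.0117] [0.4696 0.012 ]
ring [ 0.5716 -0.0037] [ 0.5663 -0.    ]
bottlecap [ 0.5881 -0.3468] [ 0.5838 -0.3417]
low [0.4857 0.2017 0.058 ] [0.0574 0.0556 0.0581 0.0598] [52.6247 53.0872 56.7555 52.5184]
[0.9943 0.4682 1.1294] [0.4615 0.6603 0.5538]
```

>>> {"api": "apply_moves", "payload": {
  "plan": [
    {"x": 0.03,"y": 0.06,"z": 0.02,"rz": -3},
    {"x": 0.06,"y": 0.11,"z": 0.02,"rz": -6},
    {"x": 0.09,"y": 0.165,"z": 0.02,"rz": -9},
    {"x": 0.12,"y": 0.22,"z": 0.02,"rz": -12},
    {"x": 0.15,"y": 0.275,"z": 0.02,"rz": -15},
    {"x": 0.18,"y": 0.33,"z": 0.02,"rz": -17},
    {"x": 0.21,"y": 0.385,"z": 0.02,"rz": -17},
    {"x": 0.24,"y": 0.44,"z": 0.02,"rz": -17},
    {"x": 0.27,"y": 0.495,"z": 0.02,"rz": -17},
    {"x": 0.3,"y": 0.55,"z": 0.02,"rz": -17},
    {"x": 0.32,"y": 0.59,"z": 0.02,"rz": -17},
    {"x": 0.33,"y": 0.61,"z": 0.02,"rz": -17},
    {"x": 0.33,"y": 0.61,"z": 0.02,"rz": -17},
    {"x": 0.33,"y": 0.61,"z": 0.02,"rz": -17}
  ]
}}

```text
validation failed for argument at $.pl...
```

Run:
```python
from h import *
r=cam("wrist"); s=env.get_state(); print(s["time"],s["q"],s["tool_pos"],s["ee_rot"])
cv2.imwrite("pics/w1.png",r["color"])
```

```text
0.4 [-9.38303156e-01  4.03196566e-02  8.46434201e-02 -7.84267586e-05
 -1.61548891e+00 -3.33689631e-01] [ 0.17663165 -0.57334329  0.23109174] [ 3.14121851e+00 -4.67725998e-05 -2.84278562e+00]
```

View pics/w1.png

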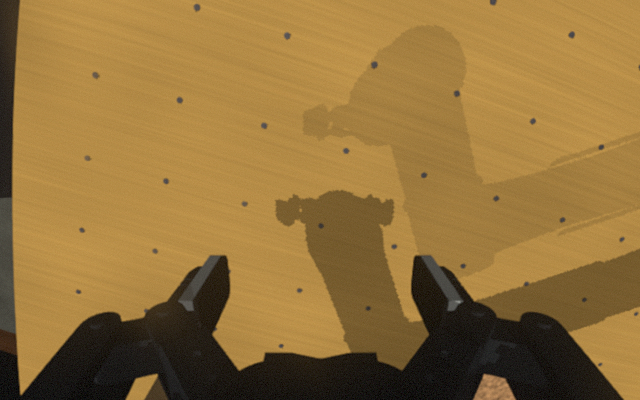

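The move was refused and the picture is unchanged. I'll retry with all six keys in each row.

>>> {"api": "apply_moves", "payload": {
  "plan": [
    {"x": 0.03,"y": 0.05,"z": 0.02,"rx": 0,"ry": 0,"rz": -3}
  ]
}}

```text
time: 0.52
tool_pos: [0.2054, -0.5234, 0.2478]
ee_rot: [3.135, -0.003, -2.901]
ft_force: [1.8, 0.9, 1.2]
gripper_width: 0.0853
```

>>> {"api": "apply_moves", "payload": {
  "plan": [
    {"x": 0.03,"y": 0.05,"z": 0,"rx": 0,"ry": 0,"rz": -3},
    {"x": 0.06,"y": 0.1,"z": 0,"rx": 0,"ry": 0,"rz": -6},
    {"x": 0.09,"y": 0.15,"z": 0,"rx": 0,"ry": 0,"rz": -9},
    {"x": 0.12,"y": 0.2,"z": 0,"rx": 0,"ry": 0,"rz": -12},
    {"x": 0.15,"y": 0.25,"z": 0,"rx": 0,"ry": 0,"rz": -14},
    {"x": 0.18,"y": 0.3,"z": 0,"rx": 0,"ry": 0,"rz": -14},
    {"x": 0.21,"y": 0.35,"z": 0,"rx": 0,"ry": 0,"rz": -14},
    {"x": 0.24,"y": 0.4,"z": 0,"rx": 0,"ry": 0,"rz": -14},
    {"x": 0.26,"y": 0.45,"z": 0,"rx": 0,"ry": 0,"rz": -14},
    {"x": 0.28,"y": 0.5,"z": 0,"rx": 0,"ry": 0,"rz": -14},
    {"x": 0.29,"y": 0.54,"z": 0,"rx": 0,"ry": 0,"rz": -14},
    {"x": 0.3,"y": 0.56,"z": 0,"rx": 0,"ry": 0,"rz": -14},
    {"x": 0.3,"y": 0.56,"z": 0,"rx": 0,"ry": 0,"rz": -14},
    {"x": 0.3,"y": 0.56,"z": 0,"rx": 0,"ry": 0,"rz": -14}
  ]
}}

```text
time: 2.28
tool_pos: [0.5054, 0.0358, 0.2479]
ee_rot: [3.136, -0.002, 3.138]
ft_force: [0.0, 1.1, 0.6]
gripper_width: 0.0852
```

Run:
```python
from h import *
r=cam("wrist"); s=env.get_state(); print(s["time"],s["q"],s["tool_pos"],s["ee_rot"])
cv2.imwrite("pics/w2.png",r["color"])
```

```text
2.325 [ 0.46386643 -0.20534179 -0.11320847 -0.00656416 -1.66203005 -2.03977068] [0.50540207 0.03566112 0.24805228] [ 3.13535456e+00 -2.14999756e-03  3.13709242e+00]
```

View pics/w2.png

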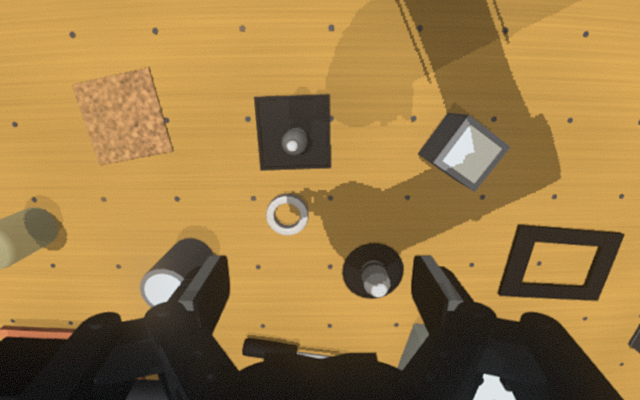

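The wrist view shows everything: mat (122,115), square base with the long objective (292,132), low cover (465,150), ring (288,214), round base with the short objective (373,270), tall cover (165,288). I'll measure these by mask.

```bash
cat > m.py <<'E'
from h import *
np.set_printoptions(precision=4,suppress=True)
r=cam("wrist"); im=r["color"]; g=im.astype(int); mx=g.max(2); mn=g.min(2)
def q(m,n,z,am=100):
    for st,c,mm in comps(m,am):
        if st[2]>200: continue
        cs=max(cv2.findContours(mm.astype(np.uint8),0,2)[0],key=len)
        P=plane(r,cs.reshape(-1,2)[:, :].astype(float),z)[:,:2].astype(np.float32)
        h=cv2.convexHull(P)[:,0]
        (cx,cy),(w,hh),a=cv2.minAreaRect(h*1000); ce,rad=cv2.minEnclosingCircle(h)
        print(n,st[:2],c.round(0),"rect",round(cx/1000,4),round(cy/1000,4),round(w),round(hh),round(a%90,1),"circ",np.array(ce),round(rad*2000))
q(mx<55,"dark@.006",.006,300)
w=(mx-mn<35)&(mn>130)
q(w,"white@.058",.058,60); q(w,"white@.084",.084,60); q(w,"white@.014",.014,60)
E
python3 m.py
```

```text
dark@.006 [499 225] [554. 265.] rect 0.6513 0.3797 162 109 84.8 circ [0.6505 0.3795] 192
dark@.006 [344 243] [373. 264.] rect 0.6549 0.1093 81 82 14.7 circ [0.6558 0.109 ] 85
white@.058 [435 120] [468. 152.] rect 0.4857 0.1963 53 53 56.7 circ [0.4846 0.1955] 72
white@.058 [286 140] [292. 145.] rect 0.4755 0.0074 11 11 43.7 circ [0.4754 0.0068] 12
white@.058 [267 196] [286. 215.] rect 0.5543 -0.0013 46 45 61.7 circ [ 0.5537 -0.0012] 47
white@.058 [141 270] [160. 286.] rect 0.646 -0.1636 38 60 49.9 circ [ 0.6518 -0.1569] 62
white@.058 [365 283] [377. 289.] rect 0.6517 0.1044 28 19 89.2 circ [0.6488 0.104 ] 30
white@.058 [473 374] [492. 390.] rect 0.8194 0.2914 65 48 86.0 circ [0.8222 0.2912] 78
white@.084 [435 120] [468. 152.] rect 0.4813 0.1838 49 49 56.7 circ [0.4803 0.183 ] 66
white@.084 [286 140] [292. 145.] rect 0.4718 0.0095 10 10 43.7 circ [0.4718 0.009 ] 11
white@.084 [267 196] [286. 215.] rect 0.5446 0.0015 42 41 61.7 circ [0.544  0.0017] 43
white@.084 [141 270] [160. 286.] rect 0.6291 -0.1481 35 55 49.9 circ [ 0.6345 -0.142 ] 57
white@.084 [365 283] [377. 289.] rect 0.6343 0.099 25 17 89.2 circ [0.6317 0.0986] 27
white@.084 [473 374] [492. 390.] rect 0.789 0.2715 60 44 86.0 circ [0.7916 0.2713] 72
white@.014 [435 120] [468. 152.] rect 0.4932 0.2176 60 60 56.7 circ [0.4919 0.2166] 81
white@.014 [286 140] [292. 145.] rect 0.4816 0.0037 12 13 43.7 circ [0.4815 0.0031] 14
white@.014 [267 196] [286. 215.] rect 0.5709 -0.0061 52 50 61.7 circ [ 0.5702 -0.0059] 53
white@.014 [141 270] [160. 286.] rect 0.6746 -0.1897 43 67 49.9 circ [ 0.6812 -0.1822] 70
white@.014 [365 283] [377. 289.] rect 0.681 0.1135 31 21 89.2 circ [0.6777 0.113 ] 34
white@.014 [473 374] [492. 390.] rect 0.8708 0.3252 74 54 86.0 circ [0.874 0.325] 88
```

>>> {"api": "apply_moves", "payload": {
  "plan": [
    {"x": -0.016,"y": -0.014,"z": -0.05,"rx": 0,"ry": 0,"rz": 0},
    {"x": -0.032,"y": -0.027,"z": -0.1,"rx": 0,"ry": 0,"rz": 0},
    {"x": -0.032,"y": -0.027,"z": -0.118,"rx": 0,"ry": 0,"rz": 0},
    {"x": -0.032,"y": -0.027,"z": -0.118,"rx": 0,"ry": 0,"rz": 0},
    {"x": -0.032,"y": -0.027,"z": -0.118,"rx": 0,"ry": 0,"rz": 0}
  ]
}}

```text
time: 3.0
tool_pos: [0.4747, 0.0088, 0.1324]
ee_rot: [3.135, 0.001, 3.137]
ft_force: [-0.8, -0.4, -0.8]
gripper_width: 0.0854
```

```bash
python3 - <<'E'
from h import *
r=cam("wrist"); s=env.get_state(); print(s["time"],s["tool_pos"],s["ee_rot"])
tp=s["tool_pos"]; im=r["color"].copy()
for z in (0.006,.0745): 
    p=proj(r,[[tp[0],tp[1],z]])[0]; print(p); cv2.circle(im,tuple(int(v) for v in p),2,(0,0,255),-1)
cv2.imwrite("pics/w3.png",im)
E
python3 m.py
```

```text
3.05 [0.47469385 0.00892109 0.1322993 ] [3.13457139e+00 1.14908862e-03 3.13697922e+00]
[319.35501454 188.73351565]
[319.81584952 216.29112033]
dark@.006 [271 131] [325. 184.] rect 0.4676 0.0063 87 84 1.2 circ [0.47  0.009] 112
white@.058 [529 180] [569. 218.] rect 0.4856 0.2012 47 46 56.8 circ [0.4856 0.2013] 64
white@.058 [311 207] [318. 214.] rect 0.4788 0.0082 11 10 89.6 circ [0.4788 0.0082] 12
white@.058 [277 263] [303. 287.] rect 0.5414 -0.0036 44 42 38.6 circ [ 0.5412 -0.0035] 44
white@.058 [126 378] [146. 390.] rect 0.6524 -0.1567 27 41 2.5 circ [ 0.6583 -0.1567] 43
white@.084 [529 180] [569. 218.] rect 0.4751 0.1782 41 41 56.8 circ [0.4751 0.1782] 57
white@.084 [311 207] [318. 214.] rect 0.4691 0.0082 10 9 89.6 circ [0.4691 0.0082] 10
white@.084 [277 263] [303. 287.] rect 0.5243 -0.0022 38 37 38.6 circ [ 0.5241 -0.0022] 39
white@.084 [126 378] [146. 390.] rect 0.622 -0.137 23 36 2.5 circ [ 0.6272 -0.137 ] 38
white@.014 [529 180] [569. 218.] rect 0.5033 0.2401 56 56 56.8 circ [0.5034 0.2401] 77
white@.014 [311 207] [318. 214.] rect 0.4952 0.0082 13 12 89.6 circ [0.4951 0.0082] 14
white@.014 [277 263] [303. 287.] rect 0.5704 -0.006 52 51 38.6 circ [ 0.5702 -0.0059] 53
white@.014 [126 378] [146. 390.] rect 0.7037 -0.19 32 50 2.5 circ [ 0.7108 -0.19  ] 52
```

View pics/w3.png

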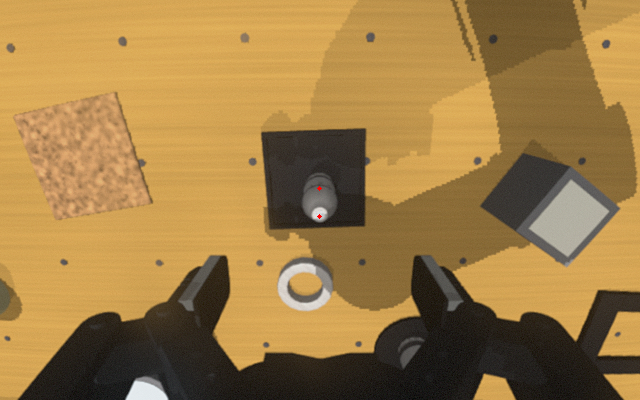

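Projected TCP axis sits on the nose at (319,215). Descending.

>>> {"api": "apply_moves", "payload": {
  "plan": [
    {"x": -0.001,"y": -0.001,"z": -0.04,"rx": 0,"ry": 0,"rz": 0},
    {"x": -0.001,"y": -0.001,"z": -0.08,"rx": 0,"ry": 0,"rz": 0},
    {"x": -0.001,"y": -0.001,"z": -0.105,"rx": 0,"ry": 0,"rz": 0},
    {"x": -0.001,"y": -0.001,"z": -0.116,"rx": 0,"ry": 0,"rz": 0},
    {"x": -0.001,"y": -0.001,"z": -0.116,"rx": 0,"ry": 0,"rz": 0}
  ]
}}

```text
time: 3.72
tool_pos: [0.4739, 0.0081, 0.0164]
ee_rot: [3.135, 0.001, 3.137]
ft_force: [0.2, -0.2, 0.4]
gripper_width: 0.0852
```

>>> {"api": "apply_moves", "payload": {
  "plan": [
    {"x": 0,"y": 0,"z": 0,"rx": 0,"ry": 0,"rz": 0},
    {"x": 0,"y": 0,"z": 0,"rx": 0,"ry": 0,"rz": 0},
    {"x": 0,"y": 0,"z": 0,"rx": 0,"ry": 0,"rz": 0},
    {"x": 0,"y": 0,"z": 0,"rx": 0,"ry": 0,"rz": 0},
    {"x": 0,"y": 0,"z": 0,"rx": 0,"ry": 0,"rz": 0},
    {"x": 0,"y": 0,"z": 0,"rx": 0,"ry": 0,"rz": 0}
  ],
  "claw": 0.015,
  "newtons": 40
}}

```text
time: 4.47
tool_pos: [0.4742, 0.0082, 0.017]
ee_rot: [3.135, 0.002, 3.137]
ft_force: [-1.1, 1.2, 4.7]
gripper_width: 0.0251
```

>>> {"api": "apply_moves", "payload": {
  "plan": [
    {"x": 0,"y": 0,"z": 0.02,"rx": 0,"ry": 0,"rz": 0},
    {"x": 0,"y": 0,"z": 0.06,"rx": 0,"ry": 0,"rz": 0},
    {"x": 0,"y": 0,"z": 0.1,"rx": 0,"ry": 0,"rz": 0},
    {"x": 0,"y": 0,"z": 0.13,"rx": 0,"ry": 0,"rz": 0},
    {"x": 0,"y": 0,"z": 0.13,"rx": 0,"ry": 0,"rz": 0},
    {"x": 0,"y": 0,"z": 0.13,"rx": 0,"ry": 0,"rz": 0}
  ]
}}

```text
time: 5.22
tool_pos: [0.4734, 0.0082, 0.1451]
ee_rot: [3.135, -0.001, 3.137]
ft_force: [-0.3, -0.3, -1.9]
gripper_width: 0.0251
```

Run:
```python
from h import *
r=cam("wrist"); s=env.get_state(); print(s["time"],s["tool_pos"],s["ee_rot"],s["gripper_width"])
cv2.imwrite("pics/w4.png",r["color"])
```

```text
5.275 [0.47330718 0.00813307 0.14490423] [ 3.13508595e+00 -1.47862672e-03  3.13740364e+00] 0.02551436916740625
```

View pics/w4.png

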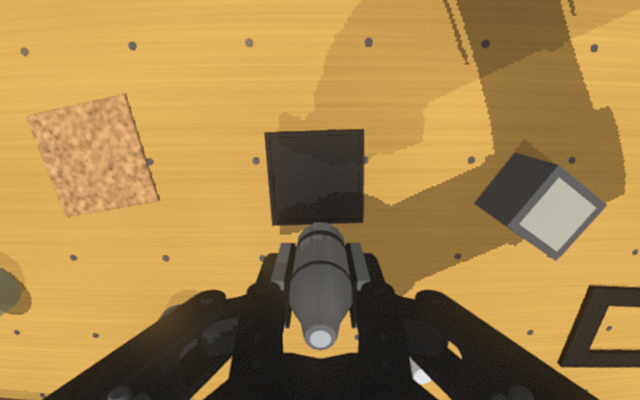

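The long objective is held upright. The empty square base has corners at about (265,132), (363,129), (364,222), (273,225); the mat's are at (27,117), (126,94), (158,199), (68,216).

Run:
```python
from h import *
np.set_printoptions(precision=4,suppress=True)
r=cam("wrist")
for n,z,l in [("sq",.006,[(265,132),(363,129),(364,222),(273,225)]),("mat",.003,[(27,117),(126,94),(158,199),(68,216)]),("low",.058,[(557,164),(606,203),(556,259),(510,221)])]:
    q=plane(r,l,z)[:,:2];e=np.diff(np.r_[q,q[:1]],axis=0); print(n,q.mean(0),np.linalg.norm(e,axis=1),np.degrees(np.arctan2(e[:,1],e[:,0]))%90)
```

```text
sq [0.4672 0.0055] [0.0864 0.088  0.0876 0.0883] [1.4096 2.648  1.6206 1.8135]
mat [ 0.4467 -0.2021] [0.1002 0.0976 0.0972 0.0983] [ 9.7551  8.4302 10.1509 10.2226]
low [0.4831 0.2002] [0.0596 0.0593 0.0593 0.0551] [57.5931 57.1173 53.554  57.4983]
```

>>> {"api": "apply_moves", "payload": {
  "plan": [
    {"x": -0.006,"y": -0.045,"z": 0,"rx": 0,"ry": 0,"rz": 0},
    {"x": -0.012,"y": -0.09,"z": 0,"rx": 0,"ry": 0,"rz": 0},
    {"x": -0.018,"y": -0.135,"z": 0,"rx": 0,"ry": 0,"rz": 0},
    {"x": -0.024,"y": -0.175,"z": -0.02,"rx": 0,"ry": 0,"rz": 0},
    {"x": -0.027,"y": -0.209,"z": -0.05,"rx": 0,"ry": 0,"rz": 0},
    {"x": -0.027,"y": -0.209,"z": -0.08,"rx": 0,"ry": 0,"rz": 0},
    {"x": -0.027,"y": -0.209,"z": -0.1,"rx": 0,"ry": 0,"rz": 0},
    {"x": -0.027,"y": -0.209,"z": -0.115,"rx": 0,"ry": 0,"rz": 0},
    {"x": -0.027,"y": -0.209,"z": -0.115,"rx": 0,"ry": 0,"rz": 0},
    {"x": -0.027,"y": -0.209,"z": -0.115,"rx": 0,"ry": 0,"rz": 0}
  ]
}}

```text
time: 6.58
tool_pos: [0.4469, -0.201, 0.0308]
ee_rot: [3.136, -0.0, 3.138]
ft_force: [-0.4, -0.9, -1.6]
gripper_width: 0.0252
```

>>> {"api": "apply_moves", "payload": {
  "plan": [
    {"x": 0,"y": 0,"z": -0.005,"rx": 0,"ry": 0,"rz": 0},
    {"x": 0,"y": 0,"z": -0.009,"rx": 0,"ry": 0,"rz": 0},
    {"x": 0,"y": 0,"z": -0.0125,"rx": 0,"ry": 0,"rz": 0},
    {"x": 0,"y": 0,"z": -0.0135,"rx": 0,"ry": 0,"rz": 0},
    {"x": 0,"y": 0,"z": -0.0135,"rx": 0,"ry": 0,"rz": 0}
  ]
}}

```text
time: 7.2
tool_pos: [0.447, -0.201, 0.0176]
ee_rot: [3.136, -0.0, 3.138]
ft_force: [0.1, 1.2, 0.9]
gripper_width: 0.025
```

>>> {"api": "apply_moves", "payload": {
  "plan": [
    {"x": 0,"y": 0,"z": 0,"rx": 0,"ry": 0,"rz": 0},
    {"x": 0,"y": 0,"z": 0,"rx": 0,"ry": 0,"rz": 0},
    {"x": 0,"y": 0,"z": 0,"rx": 0,"ry": 0,"rz": 0},
    {"x": 0,"y": 0,"z": 0,"rx": 0,"ry": 0,"rz": 0},
    {"x": 0,"y": 0,"z": 0.03,"rx": 0,"ry": 0,"rz": 0},
    {"x": 0,"y": 0,"z": 0.08,"rx": 0,"ry": 0,"rz": 0},
    {"x": 0,"y": 0,"z": 0.12,"rx": 0,"ry": 0,"rz": 0},
    {"x": 0,"y": 0,"z": 0.12,"rx": 0,"ry": 0,"rz": 0}
  ],
  "claw": 0.08
}}

```text
time: 8.2
tool_pos: [0.4488, -0.2015, 0.1417]
ee_rot: [3.137, 0.007, 3.138]
ft_force: [0.3, 0.2, -0.7]
gripper_width: 0.0799
```

```bash
python3 - <<'E'
from h import *
r=cam("wrist"); s=env.get_state(); print(s["time"],s["tool_pos"],s["ee_rot"],s["gripper_width"])
cv2.imwrite("pics/w5.png",r["color"])
E
python3 m.py | grep 084
```

```text
8.25 [ 0.44778677 -0.20106896  0.13912342] [3.13605998e+00 3.04950808e-03 3.13794042e+00] 0.07971551463050824
white@.084 [313 203] [320. 209.] rect 0.442 -0.2009 9 9 89.7 circ [ 0.4424 -0.2009] 10
white@.084 [485 302] [490. 309.] rect 0.5244 -0.0705 17 8 30.2 circ [ 0.5235 -0.0689] 17
white@.084 [598 367] [612. 380.] rect 0.6048 0.0595 40 15 42.3 circ [0.6062 0.058 ] 40
```

View pics/w5.png

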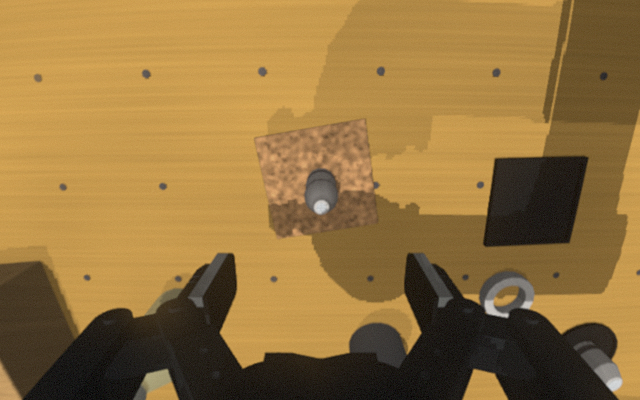

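Long objective stands on the mat, nose at (320,207). Going to the short one.

>>> {"api": "apply_moves", "payload": {
  "plan": [
    {"x": 0.025,"y": 0.04,"z": 0,"rx": 0,"ry": 0,"rz": 0},
    {"x": 0.05,"y": 0.08,"z": 0,"rx": 0,"ry": 0,"rz": 0},
    {"x": 0.08,"y": 0.12,"z": 0,"rx": 0,"ry": 0,"rz": 0},
    {"x": 0.11,"y": 0.165,"z": 0,"rx": 0,"ry": 0,"rz": 0},
    {"x": 0.14,"y": 0.21,"z": 0,"rx": 0,"ry": 0,"rz": 0},
    {"x": 0.17,"y": 0.255,"z": 0,"rx": 0,"ry": 0,"rz": 0},
    {"x": 0.195,"y": 0.29,"z": 0,"rx": 0,"ry": 0,"rz": 0},
    {"x": 0.206,"y": 0.309,"z": -0.01,"rx": 0,"ry": 0,"rz": 0},
    {"x": 0.206,"y": 0.309,"z": -0.02,"rx": 0,"ry": 0,"rz": 0},
    {"x": 0.206,"y": 0.309,"z": -0.02,"rx": 0,"ry": 0,"rz": 0},
    {"x": 0.206,"y": 0.309,"z": -0.02,"rx": 0,"ry": 0,"rz": 0}
  ]
}}

```text
time: 9.68
tool_pos: [0.6529, 0.1073, 0.1178]
ee_rot: [3.136, 0.001, 3.137]
ft_force: [0.1, 0.2, 0.1]
gripper_width: 0.0801
```

```bash
cat > look.py <<'E'
import sys
from h import *
np.set_printoptions(precision=4,suppress=True)
r=cam("wrist"); s=env.get_state(); print(s["time"],s["tool_pos"],s["ee_rot"],s["gripper_width"],s["q"][5])
tp=s["tool_pos"]; im=r["color"].copy()
cv2.imwrite("pics/raw.png",im)
for z in map(float,sys.argv[2:]):
    p=proj(r,[[tp[0],tp[1],z]])[0]; print(z,p); cv2.circle(im,tuple(int(v) for v in p),2,(0,0,255),-1)
cv2.imwrite(f"pics/{sys.argv[1]}.png",im)
E
python3 look.py w6 0.006 0.0505
python3 m.py | grep -E "058|006"
```

```text
9.725 [0.653  0.1074 0.1182] [3.1355 0.0012 3.1371] 0.07994847661479317 -2.0362574074273208
0.006 [319.5035 193.7383]
0.0505 [319.7578 211.8287]
dark@.006 [415   0] [454.  11.] rect 0.5163 0.2053 20 55 1.3 circ [0.5101 0.2051] 56
dark@.006 [525 118] [578. 185.] rect 0.6491 0.3585 122 109 84.8 circ [0.6494 0.3585] 163
dark@.006 [273 149] [328. 197.] rect 0.6574 0.1094 83 84 88.8 circ [0.6572 0.1096] 84
dark@.006 [  0 167] [ 14. 193.] rect 0.6565 -0.1622 34 65 71.8 circ [ 0.6549 -0.1671] 68
white@.058 [135  55] [169.  91.] rect 0.5712 0.0143 43 43 89.0 circ [0.5713 0.0145] 44
white@.058 [302 190] [320. 208.] rect 0.6489 0.1066 28 23 0.6 circ [0.6487 0.1089] 28
white@.058 [387 319] [404. 342.] rect 0.7651 0.1753 17 49 75.1 circ [0.7648 0.174 ] 49
white@.058 [221 334] [256. 340.] rect 0.76 0.0556 56 5 81.3 circ [0.7596 0.0556] 56
white@.058 [571 342] [610. 362.] rect 0.7901 0.3658 94 41 45.3 circ [0.8034 0.3526] 95
white@.058 [462 371] [482. 391.] rect 0.8139 0.2551 42 33 86.2 circ [0.8152 0.255 ] 52
```

View pics/w6.png

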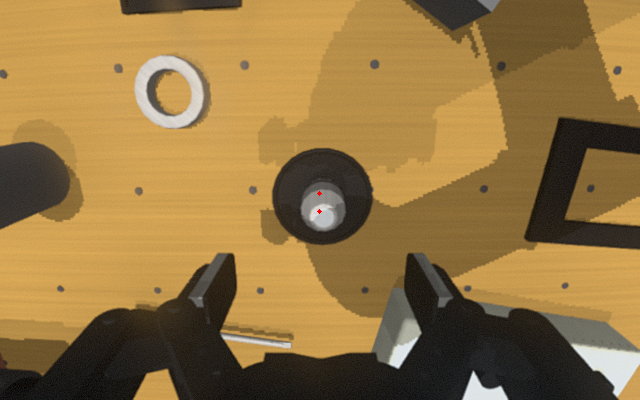

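Nose disc centred near (323,215), about 2 mm off in x and y. Descend with that correction.

>>> {"api": "apply_moves", "payload": {
  "plan": [
    {"x": 0.002,"y": 0.002,"z": -0.04,"rx": 0,"ry": 0,"rz": 0},
    {"x": 0.002,"y": 0.002,"z": -0.075,"rx": 0,"ry": 0,"rz": 0},
    {"x": 0.002,"y": 0.002,"z": -0.098,"rx": 0,"ry": 0,"rz": 0},
    {"x": 0.002,"y": 0.002,"z": -0.106,"rx": 0,"ry": 0,"rz": 0},
    {"x": 0.002,"y": 0.002,"z": -0.106,"rx": 0,"ry": 0,"rz": 0}
  ]
}}

```text
time: 10.4
tool_pos: [0.6553, 0.1093, 0.013]
ee_rot: [3.135, 0.002, 3.137]
ft_force: [-0.5, 0.2, 0.5]
gripper_width: 0.0801
```

>>> {"api": "apply_moves", "payload": {
  "plan": [
    {"x": 0,"y": 0,"z": 0,"rx": 0,"ry": 0,"rz": 0},
    {"x": 0,"y": 0,"z": 0,"rx": 0,"ry": 0,"rz": 0},
    {"x": 0,"y": 0,"z": 0,"rx": 0,"ry": 0,"rz": 0},
    {"x": 0,"y": 0,"z": 0,"rx": 0,"ry": 0,"rz": 0},
    {"x": 0,"y": 0,"z": 0,"rx": 0,"ry": 0,"rz": 0},
    {"x": 0,"y": 0,"z": 0,"rx": 0,"ry": 0,"rz": 0}
  ],
  "claw": 0.02
}}

```text
time: 11.15
tool_pos: [0.656, 0.1095, 0.0141]
ee_rot: [3.135, 0.004, 3.137]
ft_force: [-1.0, 0.5, 6.3]
gripper_width: 0.0321
```

>>> {"api": "apply_moves", "payload": {
  "plan": [
    {"x": 0,"y": 0,"z": 0.02,"rx": 0,"ry": 0,"rz": 0},
    {"x": 0,"y": 0,"z": 0.06,"rx": 0,"ry": 0,"rz": 0},
    {"x": -0.02,"y": -0.01,"z": 0.1,"rx": 0,"ry": 0,"rz": 0},
    {"x": -0.06,"y": -0.03,"z": 0.12,"rx": 0,"ry": 0,"rz": 0},
    {"x": -0.1,"y": -0.05,"z": 0.12,"rx": 0,"ry": 0,"rz": 0},
    {"x": -0.14,"y": -0.075,"z": 0.12,"rx": 0,"ry": 0,"rz": 0},
    {"x": -0.18,"y": -0.1,"z": 0.12,"rx": 0,"ry": 0,"rz": 0},
    {"x": -0.189,"y": -0.1035,"z": 0.11,"rx": 0,"ry": 0,"rz": 0},
    {"x": -0.189,"y": -0.1035,"z": 0.1,"rx": 0,"ry": 0,"rz": 0},
    {"x": -0.189,"y": -0.1035,"z": 0.1,"rx": 0,"ry": 0,"rz": 0}
  ]
}}

```text
time: 12.4
tool_pos: [0.4668, 0.0062, 0.1129]
ee_rot: [3.136, 0.001, 3.138]
ft_force: [0.1, 0.1, -2.1]
gripper_width: 0.0323
```

```bash
python3 look.py w7 0.006
```

```text
12.45 [0.4671 0.0062 0.1134] [3.1358 0.002  3.1376] 0.03212733091442035 -2.0180786211377506
0.006 [319.4184 195.56  ]
```

View pics/w7.png

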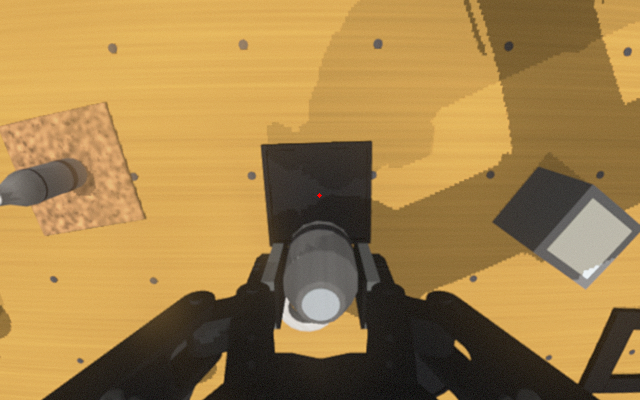

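Held; the TCP axis point (319,196) falls in the middle of the tray. Lower it.

>>> {"api": "apply_moves", "payload": {
  "plan": [
    {"x": 0,"y": 0,"z": -0.03,"rx": 0,"ry": 0,"rz": 0},
    {"x": 0,"y": 0,"z": -0.06,"rx": 0,"ry": 0,"rz": 0},
    {"x": 0,"y": 0,"z": -0.08,"rx": 0,"ry": 0,"rz": 0},
    {"x": 0,"y": 0,"z": -0.09,"rx": 0,"ry": 0,"rz": 0},
    {"x": 0,"y": 0,"z": -0.094,"rx": 0,"ry": 0,"rz": 0},
    {"x": 0,"y": 0,"z": -0.097,"rx": 0,"ry": 0,"rz": 0},
    {"x": 0,"y": 0,"z": -0.099,"rx": 0,"ry": 0,"rz": 0},
    {"x": 0,"y": 0,"z": -0.1,"rx": 0,"ry": 0,"rz": 0},
    {"x": 0,"y": 0,"z": -0.1,"rx": 0,"ry": 0,"rz": 0}
  ]
}}

```text
time: 13.58
tool_pos: [0.4675, 0.0063, 0.0141]
ee_rot: [3.136, 0.003, 3.138]
ft_force: [-1.3, -0.3, 1.7]
gripper_width: 0.0325
```

>>> {"api": "apply_moves", "payload": {
  "plan": [
    {"x": 0,"y": 0,"z": 0,"rx": 0,"ry": 0,"rz": 0},
    {"x": 0,"y": 0,"z": 0,"rx": 0,"ry": 0,"rz": 0},
    {"x": 0,"y": 0,"z": 0,"rx": 0,"ry": 0,"rz": 0},
    {"x": 0,"y": 0,"z": 0,"rx": 0,"ry": 0,"rz": 0},
    {"x": 0,"y": 0,"z": 0.03,"rx": 0,"ry": 0,"rz": 0},
    {"x": 0,"y": 0,"z": 0.08,"rx": 0,"ry": 0,"rz": 0},
    {"x": 0,"y": 0,"z": 0.12,"rx": 0,"ry": 0,"rz": 0},
    {"x": 0,"y": 0,"z": 0.12,"rx": 0,"ry": 0,"rz": 0},
    {"x": 0,"y": 0,"z": 0.12,"rx": 0,"ry": 0,"rz": 0}
  ],
  "claw": 0.08
}}

```text
time: 14.7
tool_pos: [0.4672, 0.0064, 0.1334]
ee_rot: [3.135, 0.002, 3.138]
ft_force: [-0.5, -0.4, 0.2]
gripper_width: 0.0798
```

```bash
python3 look.py w8 0.006 0.0505; python3 m.py | grep -E "058|006"
```

```text
14.75 [0.4669 0.0063 0.1328] [3.1359 0.0011 3.1377] 0.07978438395868154 -2.0181984990441997
0.006 [319.1513 188.0116]
0.0505 [319.352  204.0672]
dark@.006 [270 139] [330. 194.] rect 0.4673 0.0054 87 86 1.7 circ [0.4674 0.0094] 116
white@.058 [ 14 182] [ 20. 189.] rect 0.4505 -0.2188 11 11 73.5 circ [ 0.4508 -0.2189] 12
white@.058 [299 182] [317. 200.] rect 0.4601 0.0042 25 28 72.8 circ [0.4607 0.0057] 29
white@.058 [530 190] [569. 230.] rect 0.49 0.2019 52 53 56.8 circ [0.4901 0.202 ] 74
white@.058 [281 270] [306. 293.] rect 0.5405 -0.0042 43 43 47.6 circ [ 0.54   -0.0041] 44
white@.058 [133 383] [152. 393.] rect 0.6484 -0.1525 21 42 2.5 circ [ 0.6581 -0.1521] 42
white@.014 [281 270] [306. 293.] rect 0.5708 -0.0061 52 51 47.6 circ [ 0.5702 -0.0061] 53
```

View pics/w8.png

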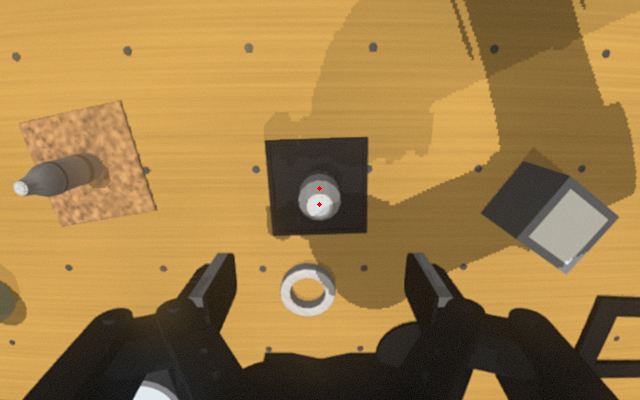

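Short objective stands centred in the tray (nose at (319,206)). Returning to the mat for the long one.

>>> {"api": "apply_moves", "payload": {
  "plan": [
    {"x": -0.005,"y": -0.05,"z": 0,"rx": 0,"ry": 0,"rz": 0},
    {"x": -0.01,"y": -0.1,"z": 0,"rx": 0,"ry": 0,"rz": 0},
    {"x": -0.015,"y": -0.15,"z": 0,"rx": 0,"ry": 0,"rz": 0},
    {"x": -0.02,"y": -0.19,"z": 0,"rx": 0,"ry": 0,"rz": 0},
    {"x": -0.02,"y": -0.207,"z": 0,"rx": 0,"ry": 0,"rz": 0},
    {"x": -0.02,"y": -0.207,"z": 0,"rx": 0,"ry": 0,"rz": 0},
    {"x": -0.02,"y": -0.207,"z": -0.04,"rx": 0,"ry": 0,"rz": 0},
    {"x": -0.02,"y": -0.207,"z": -0.08,"rx": 0,"ry": 0,"rz": 0},
    {"x": -0.02,"y": -0.207,"z": -0.106,"rx": 0,"ry": 0,"rz": 0},
    {"x": -0.02,"y": -0.207,"z": -0.115,"rx": 0,"ry": 0,"rz": 0},
    {"x": -0.02,"y": -0.207,"z": -0.115,"rx": 0,"ry": 0,"rz": 0}
  ]
}}

```text
time: 16.18
tool_pos: [0.4468, -0.2004, 0.0176]
ee_rot: [3.136, 0.0, 3.138]
ft_force: [1.0, 0.1, 0.2]
gripper_width: 0.0799
```

>>> {"api": "apply_moves", "payload": {
  "plan": [
    {"x": 0,"y": 0,"z": 0,"rx": 0,"ry": 0,"rz": 0},
    {"x": 0,"y": 0,"z": 0,"rx": 0,"ry": 0,"rz": 0},
    {"x": 0,"y": 0,"z": 0,"rx": 0,"ry": 0,"rz": 0},
    {"x": 0,"y": 0,"z": 0,"rx": 0,"ry": 0,"rz": 0},
    {"x": 0,"y": 0,"z": 0,"rx": 0,"ry": 0,"rz": 0},
    {"x": 0,"y": 0,"z": 0,"rx": 0,"ry": 0,"rz": 0}
  ],
  "claw": 0.015
}}

```text
time: 16.92
tool_pos: [0.4473, -0.2006, 0.0184]
ee_rot: [3.137, 0.001, 3.139]
ft_force: [-0.5, 0.9, 5.8]
gripper_width: 0.0251
```

>>> {"api": "apply_moves", "payload": {
  "plan": [
    {"x": 0,"y": 0,"z": 0.02,"rx": 0,"ry": 0,"rz": 0},
    {"x": 0,"y": 0,"z": 0.06,"rx": 0,"ry": 0,"rz": 0},
    {"x": 0.01,"y": 0.015,"z": 0.1,"rx": 0,"ry": 0,"rz": 0},
    {"x": 0.035,"y": 0.05,"z": 0.12,"rx": 0,"ry": 0,"rz": 0},
    {"x": 0.065,"y": 0.095,"z": 0.12,"rx": 0,"ry": 0,"rz": 0},
    {"x": 0.095,"y": 0.14,"z": 0.12,"rx": 0,"ry": 0,"rz": 0},
    {"x": 0.125,"y": 0.185,"z": 0.12,"rx": 0,"ry": 0,"rz": 0},
    {"x": 0.155,"y": 0.23,"z": 0.12,"rx": 0,"ry": 0,"rz": 0},
    {"x": 0.185,"y": 0.275,"z": 0.12,"rx": 0,"ry": 0,"rz": 0},
    {"x": 0.205,"y": 0.303,"z": 0.12,"rx": 0,"ry": 0,"rz": 0},
    {"x": 0.21,"y": 0.31,"z": 0.11,"rx": 0,"ry": 0,"rz": 0},
    {"x": 0.21,"y": 0.31,"z": 0.1,"rx": 0,"ry": 0,"rz": 0},
    {"x": 0.21,"y": 0.31,"z": 0.1,"rx": 0,"ry": 0,"rz": 0},
    {"x": 0.21,"y": 0.31,"z": 0.1,"rx": 0,"ry": 0,"rz": 0}
  ]
}}

```text
time: 18.68
tool_pos: [0.6572, 0.1084, 0.1189]
ee_rot: [3.137, 0.002, 3.138]
ft_force: [0.2, -0.0, -1.8]
gripper_width: 0.0249
```

```bash
python3 look.py w9 0.006; python3 m.py | grep -E "dark"
```

```text
18.725 [0.6573 0.1086 0.1193] [3.1366 0.0023 3.1378] 0.024941146610444647 -2.035401285392243
0.006 [319.8014 193.2078]
dark@.006 [442   0] [464.   6.] rect 0.5165 0.2155 12 33 1.6 circ [0.5117 0.2154] 34
dark@.006 [524 112] [576. 178.] rect 0.6491 0.3586 122 109 85.0 circ [0.6488 0.3589] 163
dark@.006 [275 146] [330. 196.] rect 0.6558 0.1109 80 76 88.3 circ [0.6573 0.11  ] 84
```

View pics/w9.png

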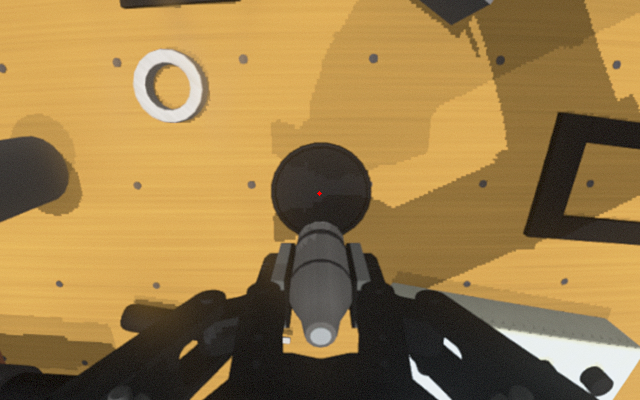

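The round base's circle centre (~(321,191)) is about 1 mm from the axis. Lower with y +1 mm.

>>> {"api": "apply_moves", "payload": {
  "plan": [
    {"x": 0,"y": 0.001,"z": -0.03,"rx": 0,"ry": 0,"rz": 0},
    {"x": 0,"y": 0.001,"z": -0.06,"rx": 0,"ry": 0,"rz": 0},
    {"x": 0,"y": 0.001,"z": -0.082,"rx": 0,"ry": 0,"rz": 0},
    {"x": 0,"y": 0.001,"z": -0.092,"rx": 0,"ry": 0,"rz": 0},
    {"x": 0,"y": 0.001,"z": -0.096,"rx": 0,"ry": 0,"rz": 0},
    {"x": 0,"y": 0.001,"z": -0.099,"rx": 0,"ry": 0,"rz": 0},
    {"x": 0,"y": 0.001,"z": -0.101,"rx": 0,"ry": 0,"rz": 0},
    {"x": 0,"y": 0.001,"z": -0.102,"rx": 0,"ry": 0,"rz": 0},
    {"x": 0,"y": 0.001,"z": -0.102,"rx": 0,"ry": 0,"rz": 0}
  ]
}}

```text
time: 19.9
tool_pos: [0.6577, 0.1099, 0.018]
ee_rot: [3.136, 0.003, 3.138]
ft_force: [0.7, -0.0, 0.0]
gripper_width: 0.0246
```

>>> {"api": "apply_moves", "payload": {
  "plan": [
    {"x": 0,"y": 0,"z": 0,"rx": 0,"ry": 0,"rz": 0},
    {"x": 0,"y": 0,"z": 0,"rx": 0,"ry": 0,"rz": 0},
    {"x": 0,"y": 0,"z": 0,"rx": 0,"ry": 0,"rz": 0},
    {"x": 0,"y": 0,"z": 0,"rx": 0,"ry": 0,"rz": 0},
    {"x": 0,"y": 0,"z": 0.03,"rx": 0,"ry": 0,"rz": 0},
    {"x": 0,"y": 0,"z": 0.08,"rx": 0,"ry": 0,"rz": 0},
    {"x": 0,"y": 0,"z": 0.12,"rx": 0,"ry": 0,"rz": 0},
    {"x": 0,"y": 0,"z": 0.12,"rx": 0,"ry": 0,"rz": 0},
    {"x": 0,"y": 0,"z": 0.12,"rx": 0,"ry": 0,"rz": 0}
  ],
  "claw": 0.0854
}}

```text
time: 21.02
tool_pos: [0.6574, 0.11, 0.1374]
ee_rot: [3.136, 0.003, 3.138]
ft_force: [-0.5, 0.9, -0.9]
gripper_width: 0.0855
```

```bash
python3 look.py w10 0.006 0.0745; python3 m.py | grep -E "dark|084"
```

```text
21.075 [0.6571 0.1099 0.1365] [3.1366 0.0013 3.1381] 0.08599612485920269 -2.0368697207517372
0.006 [319.194  186.6755]
0.0745 [319.4819 213.1779]
dark@.006 [405   0] [441.  10.] rect 0.5159 0.2036 20 53 1.2 circ [0.5096 0.2035] 54
dark@.006 [512 112] [570. 176.] rect 0.65 0.3687 142 110 85.0 circ [0.6503 0.3692] 178
dark@.006 [273 141] [326. 187.] rect 0.6573 0.1097 83 83 21.8 circ [0.6572 0.1097] 84
dark@.006 [  0 159] [ 16. 185.] rect 0.6564 -0.1722 43 60 72.1 circ [ 0.6563 -0.1767] 66
white@.084 [144  52] [176.  86.] rect 0.5728 0.0244 38 39 84.1 circ [0.5727 0.0247] 39
white@.084 [312 206] [319. 213.] rect 0.6525 0.1094 9 9 89.7 circ [0.6528 0.1097] 10
white@.084 [377 302] [399. 335.] rect 0.7551 0.1734 31 62 75.9 circ [0.7551 0.171 ] 65
white@.084 [219 317] [255. 324.] rect 0.7414 0.0602 53 5 81.1 circ [0.7422 0.06  ] 53
white@.084 [565 327] [598. 346.] rect 0.7662 0.3406 74 33 44.4 circ [0.7771 0.3295] 75
white@.084 [473 374] [491. 388.] rect 0.8115 0.2561 28 29 81.4 circ [0.8115 0.2544] 37
```

View pics/w10.png

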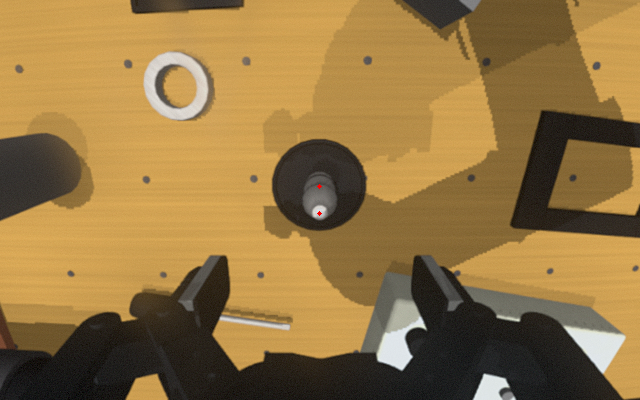

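Step 1 is done: the nose at (319,212) sits on the base centre. Now the tall cover.

>>> {"api": "apply_moves", "payload": {
  "plan": [
    {"x": 0,"y": 0,"z": 0.035,"rx": 0,"ry": 0,"rz": 0},
    {"x": -0.005,"y": -0.05,"z": 0.035,"rx": 0,"ry": 0,"rz": 0},
    {"x": -0.01,"y": -0.1,"z": 0.035,"rx": 0,"ry": 0,"rz": 0},
    {"x": -0.015,"y": -0.15,"z": 0.035,"rx": 0,"ry": 0,"rz": 0},
    {"x": -0.02,"y": -0.2,"z": 0.035,"rx": 0,"ry": 0,"rz": 0},
    {"x": -0.023,"y": -0.24,"z": 0.035,"rx": 0,"ry": 0,"rz": 0},
    {"x": -0.023,"y": -0.249,"z": 0.035,"rx": 0,"ry": 0,"rz": 0},
    {"x": -0.023,"y": -0.249,"z": 0.035,"rx": 0,"ry": 0,"rz": 0},
    {"x": -0.023,"y": -0.249,"z": 0.035,"rx": 0,"ry": 0,"rz": 0}
  ]
}}

```text
time: 22.25
tool_pos: [0.6341, -0.1382, 0.1707]
ee_rot: [3.137, 0.0, 3.139]
ft_force: [0.8, 0.5, 1.2]
gripper_width: 0.0859
```

```bash
python3 look.py w11 0.006 0.084; python3 m.py | grep -E "084"
```

```text
22.3 [ 0.6342 -0.138   0.1709] [3.1368 0.0004 3.1394] 0.08564731972842402 -1.6633551114584384
0.006 [319.5127 178.4909]
0.084 [319.8218 203.0732]
white@.084 [434  84] [461. 113.] rect 0.5674 -0.0366 41 40 8.2 circ [ 0.5674 -0.0366] 41
white@.084 [  0 137] [  5. 156.] rect 0.5956 -0.381 10 29 72.9 circ [ 0.5941 -0.3859] 29
white@.084 [279 174] [315. 203.] rect 0.6342 -0.1421 53 49 55.7 circ [ 0.6331 -0.1405] 58
white@.084 [585 293] [618. 346.] rect 0.793 0.1517 144 57 21.2 circ [0.786  0.1699] 145
```

View pics/w11.png

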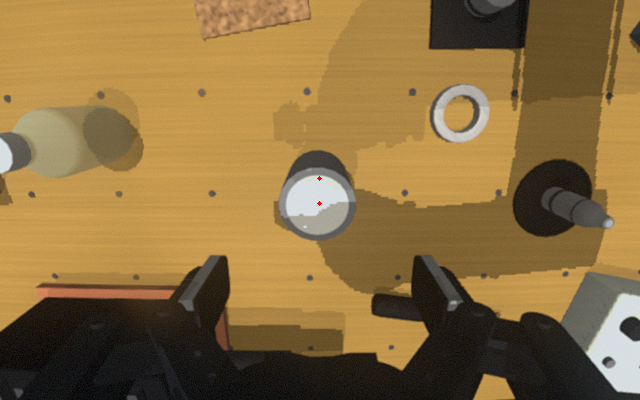

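Run:
```python
from h import *
np.set_printoptions(precision=3,suppress=True)
r=cam("wrist");print(plane(r,[[228,288],[230,325],[375,305]],0))
S=cam("scene"); print("scene barrel end/box corner",plane(S,[[205,247],[217,232],[212,203]],0.02)); print(plane(S,[[205,247],[217,232],[190,160]],0.08))
```

```text
[[ 0.766 -0.244  0.   ]
 [ 0.818 -0.247  0.   ]
 [ 0.79  -0.073  0.   ]]
scene barrel end/box corner [[ 0.848 -0.136  0.02 ]
 [ 0.802 -0.154  0.02 ]
 [ 0.767 -0.235  0.02 ]]
[[ 0.856 -0.103  0.08 ]
 [ 0.813 -0.12   0.08 ]
 [ 0.755 -0.343  0.08 ]]
```

Cover top circle is centred near (317.5,203), about 1.5 mm to −y. The clutter is more than 0.13 m away. Descend and grip.

>>> {"api": "apply_moves", "payload": {
  "plan": [
    {"x": 0,"y": -0.0015,"z": -0.04,"rx": 0,"ry": 0,"rz": 0},
    {"x": 0,"y": -0.0015,"z": -0.08,"rx": 0,"ry": 0,"rz": 0},
    {"x": 0,"y": -0.0015,"z": -0.115,"rx": 0,"ry": 0,"rz": 0},
    {"x": 0,"y": -0.0015,"z": -0.135,"rx": 0,"ry": 0,"rz": 0},
    {"x": 0,"y": -0.0015,"z": -0.144,"rx": 0,"ry": 0,"rz": 0},
    {"x": 0,"y": -0.0015,"z": -0.144,"rx": 0,"ry": 0,"rz": 0}
  ]
}}

```text
time: 23.2
tool_pos: [0.6346, -0.1398, 0.0278]
ee_rot: [3.137, 0.001, 3.14]
ft_force: [0.5, -0.3, -0.7]
gripper_width: 0.0853
```

>>> {"api": "apply_moves", "payload": {
  "plan": [
    {"x": 0,"y": 0,"z": 0,"rx": 0,"ry": 0,"rz": 0},
    {"x": 0,"y": 0,"z": 0,"rx": 0,"ry": 0,"rz": 0},
    {"x": 0,"y": 0,"z": 0,"rx": 0,"ry": 0,"rz": 0},
    {"x": 0,"y": 0,"z": 0,"rx": 0,"ry": 0,"rz": 0}
  ],
  "claw": 0.045,
  "newtons": 30
}}

```text
time: 23.7
tool_pos: [0.6357, -0.1399, 0.0297]
ee_rot: [3.138, 0.004, 3.14]
ft_force: [0.3, 0.6, 5.4]
gripper_width: 0.0601
```

>>> {"api": "apply_moves", "payload": {
  "plan": [
    {"x": 0,"y": 0,"z": 0.02,"rx": 0,"ry": 0,"rz": 0},
    {"x": 0,"y": 0,"z": 0.06,"rx": 0,"ry": 0,"rz": 0},
    {"x": 0,"y": 0,"z": 0.1,"rx": 0,"ry": 0,"rz": 0},
    {"x": 0,"y": 0,"z": 0.12,"rx": 0,"ry": 0,"rz": 0},
    {"x": 0,"y": 0.02,"z": 0.12,"rx": 0,"ry": 0,"rz": 0},
    {"x": 0.005,"y": 0.06,"z": 0.12,"rx": 0,"ry": 0,"rz": 0},
    {"x": 0.01,"y": 0.11,"z": 0.12,"rx": 0,"ry": 0,"rz": 0},
    {"x": 0.015,"y": 0.16,"z": 0.12,"rx": 0,"ry": 0,"rz": 0},
    {"x": 0.018,"y": 0.21,"z": 0.12,"rx": 0,"ry": 0,"rz": 0},
    {"x": 0.021,"y": 0.24,"z": 0.12,"rx": 0,"ry": 0,"rz": 0},
    {"x": 0.021,"y": 0.25,"z": 0.12,"rx": 0,"ry": 0,"rz": 0},
    {"x": 0.021,"y": 0.25,"z": 0.12,"rx": 0,"ry": 0,"rz": 0},
    {"x": 0.021,"y": 0.25,"z": 0.12,"rx": 0,"ry": 0,"rz": 0}
  ]
}}

```text
time: 25.32
tool_pos: [0.6565, 0.1092, 0.1494]
ee_rot: [3.138, 0.004, 3.139]
ft_force: [1.4, -0.7, -0.6]
gripper_width: 0.06
```

```bash
python3 look.py w12 0.006
python3 - <<'E'
from h import *
for n in("side","scene"):
    r=cam(n); im=r["color"]; x,y=(190,90) if n=="side" else (250,150)
    cv2.imwrite(f"pics/{n}12.png",cv2.resize(im[y:y+200,x:x+200],None,fx=3,fy=3))
E
```

```text
25.375 [0.6566 0.1091 0.1496] [3.1379 0.0042 3.1387] 0.05996822604145399 -2.0371298412162213
0.006 [319.4667 183.4695]
```

View pics/w12.png

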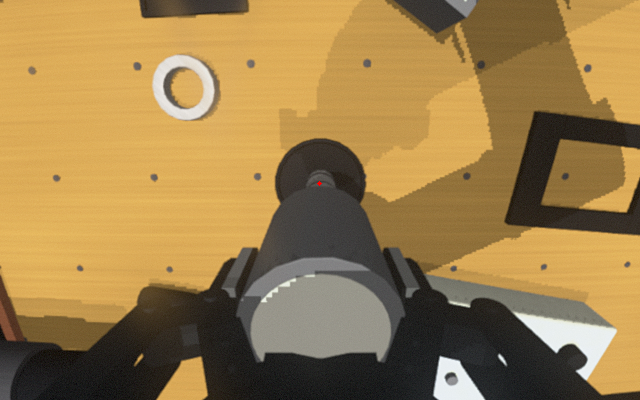

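View pics/side12.png

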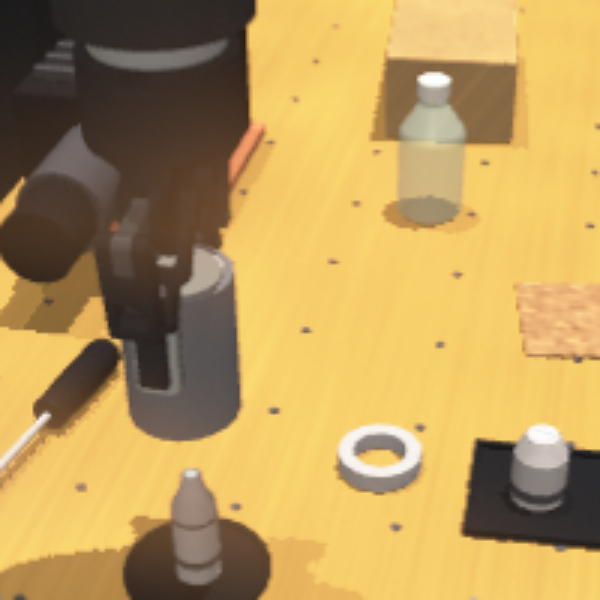

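Cover held level above the objective (w12: base centre at (320,183); side view: bottom edge clear of the nose). Lowering it with a 1.5 mm x correction.

>>> {"api": "apply_moves", "payload": {
  "plan": [
    {"x": 0.0015,"y": 0.0007,"z": 0,"rx": 0,"ry": 0,"rz": 0},
    {"x": 0.0015,"y": 0.0007,"z": -0.02,"rx": 0,"ry": 0,"rz": 0},
    {"x": 0.0015,"y": 0.0007,"z": -0.05,"rx": 0,"ry": 0,"rz": 0},
    {"x": 0.0015,"y": 0.0007,"z": -0.08,"rx": 0,"ry": 0,"rz": 0},
    {"x": 0.0015,"y": 0.0007,"z": -0.1,"rx": 0,"ry": 0,"rz": 0},
    {"x": 0.0015,"y": 0.0007,"z": -0.106,"rx": 0,"ry": 0,"rz": 0},
    {"x": 0.0015,"y": 0.0007,"z": -0.106,"rx": 0,"ry": 0,"rz": 0},
    {"x": 0.0015,"y": 0.0007,"z": -0.106,"rx": 0,"ry": 0,"rz": 0}
  ]
}}

```text
time: 26.48
tool_pos: [0.659, 0.1101, 0.0454]
ee_rot: [3.137, 0.007, 3.139]
ft_force: [0.4, -0.7, -0.4]
gripper_width: 0.0594
```

```bash
python3 look.py w13 0.006
```

```text
26.525 [0.6589 0.1101 0.0453] [3.137  0.0067 3.1387] 0.05975052524023533 -2.0368501062634548
0.006 [319.9315 226.4142]
```

View pics/w13.png

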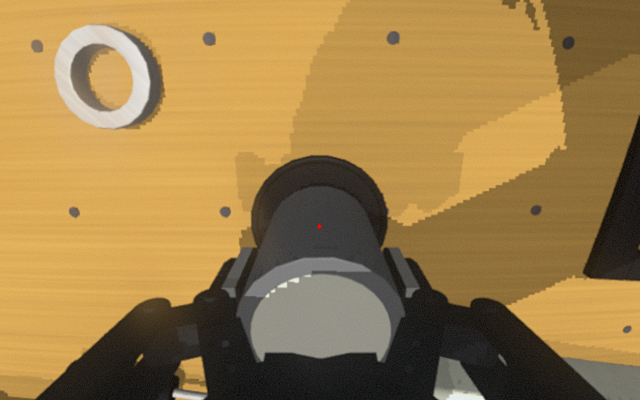

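>>> {"api": "apply_moves", "payload": {
  "plan": [
    {"x": -0.0005,"y": 0,"z": -0.004,"rx": 0,"ry": 0,"rz": 0},
    {"x": -0.0005,"y": 0,"z": -0.008,"rx": 0,"ry": 0,"rz": 0},
    {"x": -0.0005,"y": 0,"z": -0.011,"rx": 0,"ry": 0,"rz": 0},
    {"x": -0.0005,"y": 0,"z": -0.013,"rx": 0,"ry": 0,"rz": 0},
    {"x": -0.0005,"y": 0,"z": -0.014,"rx": 0,"ry": 0,"rz": 0},
    {"x": -0.0005,"y": 0,"z": -0.014,"rx": 0,"ry": 0,"rz": 0}
  ]
}}

```text
time: 27.28
tool_pos: [0.6588, 0.11, 0.0323]
ee_rot: [3.137, 0.008, 3.139]
ft_force: [-2.3, 0.1, 4.4]
gripper_width: 0.0601
```

Contact force of about 4 N shows it is seated. Release, rise and check.

>>> {"api": "apply_moves", "payload": {
  "plan": [
    {"x": 0,"y": 0,"z": 0,"rx": 0,"ry": 0,"rz": 0},
    {"x": 0,"y": 0,"z": 0,"rx": 0,"ry": 0,"rz": 0},
    {"x": 0,"y": 0,"z": 0,"rx": 0,"ry": 0,"rz": 0},
    {"x": 0,"y": 0,"z": 0,"rx": 0,"ry": 0,"rz": 0},
    {"x": 0,"y": 0,"z": 0.03,"rx": 0,"ry": 0,"rz": 0},
    {"x": 0,"y": 0,"z": 0.08,"rx": 0,"ry": 0,"rz": 0},
    {"x": 0,"y": 0,"z": 0.13,"rx": 0,"ry": 0,"rz": 0},
    {"x": 0,"y": 0,"z": 0.13,"rx": 0,"ry": 0,"rz": 0},
    {"x": 0,"y": 0,"z": 0.13,"rx": 0,"ry": 0,"rz": 0}
  ],
  "claw": 0.0854
}}

```text
time: 28.4
tool_pos: [0.6585, 0.1101, 0.1617]
ee_rot: [3.137, 0.007, 3.139]
ft_force: [-0.0, -0.0, -0.6]
gripper_width: 0.0858
```

```bash
python3 look.py w14 0.006 0.0865; python3 m.py | grep -E "084|dark"
```

```text
28.45 [0.6582 0.11   0.1608] [3.1374 0.0055 3.1388] 0.08501136536104537 -2.0373050050585264
0.006 [319.2586 179.2444]
0.0865 [319.5224 206.8334]
dark@.006 [390   0] [426.  12.] rect 0.5081 0.1985 55 21 57.9 circ [0.5082 0.1984] 59
dark@.006 [499 109] [568. 171.] rect 0.6512 0.3799 164 109 84.8 circ [0.6512 0.3794] 194
dark@.006 [282 136] [336. 156.] rect 0.6369 0.1188 81 39 67.7 circ [0.652  0.1127] 82
white@.084 [158  54] [187.  85.] rect 0.5727 0.022 39 40 84.8 circ [0.5728 0.0222] 40
white@.084 [280 176] [317. 207.] rect 0.6596 0.1073 53 49 89.7 circ [0.6592 0.1074] 55
white@.084 [368 284] [395. 329.] rect 0.7708 0.1802 48 85 75.8 circ [0.7697 0.1766] 92
white@.084 [473 297] [554. 320.] rect 0.7586 0.305 140 39 64.4 circ [0.7722 0.2984] 140
white@.084 [226 301] [259. 307.] rect 0.7464 0.059 54 5 81.2 circ [0.7467 0.059 ] 54
white@.084 [473 374] [493. 389.] rect 0.8413 0.2798 43 32 86.2 circ [0.843  0.2797] 52
```

View pics/w14.png

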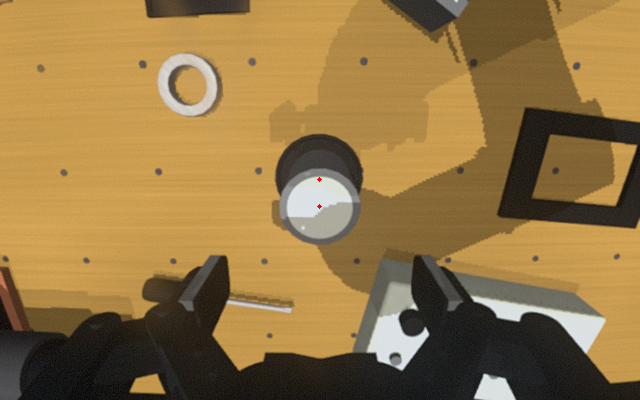

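Tall cover is flat and centred (top circle ~(320,206)). Now the low cover, turning +56.5° to square up with its faces.

>>> {"api": "apply_moves", "payload": {
  "plan": [
    {"x": -0.03,"y": 0.015,"z": 0,"rx": 0,"ry": 0,"rz": 9},
    {"x": -0.06,"y": 0.03,"z": 0,"rx": 0,"ry": 0,"rz": 18},
    {"x": -0.09,"y": 0.045,"z": 0,"rx": 0,"ry": 0,"rz": 27},
    {"x": -0.12,"y": 0.06,"z": 0,"rx": 0,"ry": 0,"rz": 36},
    {"x": -0.15,"y": 0.075,"z": 0,"rx": 0,"ry": 0,"rz": 45},
    {"x": -0.174,"y": 0.09,"z": 0,"rx": 0,"ry": 0,"rz": 53},
    {"x": -0.174,"y": 0.09,"z": 0,"rx": 0,"ry": 0,"rz": 56.5},
    {"x": -0.174,"y": 0.09,"z": 0,"rx": 0,"ry": 0,"rz": 56.5},
    {"x": -0.174,"y": 0.09,"z": 0,"rx": 0,"ry": 0,"rz": 56.5}
  ]
}}

```text
time: 29.62
tool_pos: [0.484, 0.1996, 0.1596]
ee_rot: [3.138, 0.004, -2.16]
ft_force: [-0.9, 0.2, 0.6]
gripper_width: 0.0853
```

```bash
python3 look.py w15 0.006 0.058; python3 m.py | grep -E "058"
```

```text
29.675 [0.4841 0.1996 0.1598] [ 3.1376  0.0038 -2.1598] 0.08524406108660507 -1.3610336825833103
0.006 [319.8779 180.9209]
0.058 [320.0516 197.0817]
white@.058 [75 13] [104.  45.] rect 0.5508 0.0156 44 45 53.7 circ [0.5506 0.0156] 45
white@.058 [282 162] [320. 191.] rect 0.4834 0.197 53 59 56.2 circ [0.4819 0.1946] 75
white@.058 [ 32 201] [ 68. 235.] rect 0.6885 0.1061 65 66 57.4 circ [0.6886 0.1063] 67
white@.058 [  0 239] [  5. 247.] rect 0.7492 0.079 15 6 84.0 circ [0.7492 0.0789] 16
white@.058 [  0 315] [ 38. 348.] rect 0.8069 0.1645 134 48 10.8 circ [0.8027 0.1863] 135
white@.058 [126 379] [138. 392.] rect 0.7652 0.2682 29 30 59.5 circ [0.767  0.2708] 37
white@.014 [75 13] [104.  45.] rect 0.5704 -0.0057 52 53 53.7 circ [ 0.5701 -0.0058] 53
```

View pics/w15.png

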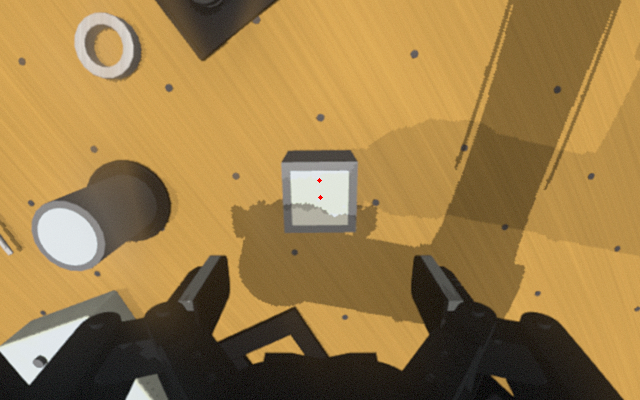

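Cover is square in the image, centre (319.5,197), right on the axis. Descend and grip.

>>> {"api": "apply_moves", "payload": {
  "plan": [
    {"x": 0,"y": 0,"z": -0.04,"rx": 0,"ry": 0,"rz": 0},
    {"x": 0,"y": 0,"z": -0.08,"rx": 0,"ry": 0,"rz": 0},
    {"x": 0,"y": 0,"z": -0.115,"rx": 0,"ry": 0,"rz": 0},
    {"x": 0,"y": 0,"z": -0.138,"rx": 0,"ry": 0,"rz": 0},
    {"x": 0,"y": 0,"z": -0.146,"rx": 0,"ry": 0,"rz": 0},
    {"x": 0,"y": 0,"z": -0.146,"rx": 0,"ry": 0,"rz": 0}
  ]
}}

```text
time: 30.48
tool_pos: [0.4843, 0.1994, 0.014]
ee_rot: [3.138, 0.004, -2.16]
ft_force: [-0.2, 0.6, 0.5]
gripper_width: 0.0853
```

>>> {"api": "apply_moves", "payload": {
  "plan": [
    {"x": 0,"y": 0,"z": 0,"rx": 0,"ry": 0,"rz": 0},
    {"x": 0,"y": 0,"z": 0,"rx": 0,"ry": 0,"rz": 0},
    {"x": 0,"y": 0,"z": 0,"rx": 0,"ry": 0,"rz": 0},
    {"x": 0,"y": 0,"z": 0,"rx": 0,"ry": 0,"rz": 0}
  ],
  "claw": 0.045,
  "newtons": 30
}}

```text
time: 30.98
tool_pos: [0.4851, 0.1999, 0.0154]
ee_rot: [3.139, 0.006, -2.16]
ft_force: [-1.4, 1.9, 6.1]
gripper_width: 0.0597
```

>>> {"api": "apply_moves", "payload": {
  "plan": [
    {"x": 0,"y": 0,"z": 0.02,"rx": 0,"ry": 0,"rz": 0},
    {"x": 0,"y": 0,"z": 0.06,"rx": 0,"ry": 0,"rz": 0},
    {"x": 0,"y": 0,"z": 0.1,"rx": 0,"ry": 0,"rz": 0},
    {"x": -0.002,"y": -0.02,"z": 0.11,"rx": 0,"ry": 0,"rz": -9},
    {"x": -0.005,"y": -0.06,"z": 0.11,"rx": 0,"ry": 0,"rz": -18},
    {"x": -0.008,"y": -0.095,"z": 0.11,"rx": 0,"ry": 0,"rz": -27},
    {"x": -0.011,"y": -0.13,"z": 0.11,"rx": 0,"ry": 0,"rz": -36},
    {"x": -0.014,"y": -0.165,"z": 0.11,"rx": 0,"ry": 0,"rz": -45},
    {"x": -0.017,"y": -0.194,"z": 0.11,"rx": 0,"ry": 0,"rz": -53},
    {"x": -0.017,"y": -0.194,"z": 0.11,"rx": 0,"ry": 0,"rz": -54.5},
    {"x": -0.017,"y": -0.194,"z": 0.11,"rx": 0,"ry": 0,"rz": -54.5},
    {"x": -0.017,"y": -0.194,"z": 0.11,"rx": 0,"ry": 0,"rz": -54.5}
  ]
}}

```text
time: 32.48
tool_pos: [0.4681, 0.0066, 0.1252]
ee_rot: [3.139, 0.005, -3.109]
ft_force: [0.8, -0.3, 0.3]
gripper_width: 0.0599
```

```bash
python3 look.py w16 0.006
```

```text
32.525 [0.4681 0.0066 0.1252] [ 3.1389  0.0053 -3.1091] 0.059737846451181624 -1.9853393120533234
0.006 [319.8144 190.4786]
```

View pics/w16.png

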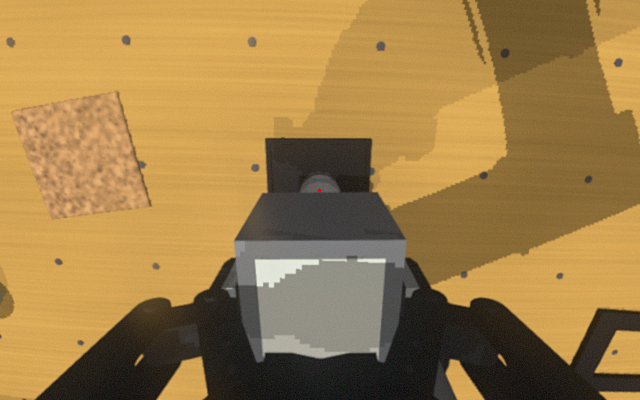

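Cover edges are parallel to the tray's in the image, and the axis point (320,190) is on the tray centre. Lowering.

>>> {"api": "apply_moves", "payload": {
  "plan": [
    {"x": 0,"y": -0.0008,"z": -0.02,"rx": 0,"ry": 0,"rz": 0},
    {"x": 0,"y": -0.0008,"z": -0.05,"rx": 0,"ry": 0,"rz": 0},
    {"x": 0,"y": -0.0008,"z": -0.078,"rx": 0,"ry": 0,"rz": 0},
    {"x": 0,"y": -0.0008,"z": -0.094,"rx": 0,"ry": 0,"rz": 0},
    {"x": 0,"y": -0.0008,"z": -0.1,"rx": 0,"ry": 0,"rz": 0},
    {"x": 0,"y": -0.0008,"z": -0.104,"rx": 0,"ry": 0,"rz": 0},
    {"x": 0,"y": -0.0008,"z": -0.107,"rx": 0,"ry": 0,"rz": 0},
    {"x": 0,"y": -0.0008,"z": -0.108,"rx": 0,"ry": 0,"rz": 0},
    {"x": 0,"y": -0.0008,"z": -0.108,"rx": 0,"ry": 0,"rz": 0}
  ]
}}

```text
time: 33.65
tool_pos: [0.4685, 0.0059, 0.0179]
ee_rot: [3.139, 0.006, -3.109]
ft_force: [-0.7, -0.4, 1.3]
gripper_width: 0.0599
```

>>> {"api": "apply_moves", "payload": {
  "plan": [
    {"x": 0,"y": 0,"z": 0,"rx": 0,"ry": 0,"rz": 0},
    {"x": 0,"y": 0,"z": 0,"rx": 0,"ry": 0,"rz": 0},
    {"x": 0,"y": 0,"z": 0,"rx": 0,"ry": 0,"rz": 0},
    {"x": 0,"y": 0,"z": 0,"rx": 0,"ry": 0,"rz": 0},
    {"x": 0,"y": 0,"z": 0.03,"rx": 0,"ry": 0,"rz": 0},
    {"x": 0,"y": 0,"z": 0.08,"rx": 0,"ry": 0,"rz": 0},
    {"x": 0,"y": 0,"z": 0.13,"rx": 0,"ry": 0,"rz": 0},
    {"x": 0,"y": 0,"z": 0.17,"rx": 0,"ry": 0,"rz": 0},
    {"x": 0,"y": 0,"z": 0.17,"rx": 0,"ry": 0,"rz": 0},
    {"x": 0,"y": 0,"z": 0.17,"rx": 0,"ry": 0,"rz": 0}
  ],
  "claw": 0.0854
}}

```text
time: 34.9
tool_pos: [0.4682, 0.006, 0.1871]
ee_rot: [3.138, 0.005, -3.109]
ft_force: [-0.3, -0.8, 0.1]
gripper_width: 0.0857
```

```bash
python3 look.py w17 0.006 0.0605
python3 - <<'E'
from h import *
r=cam("side"); im=r["color"]
cv2.imwrite("pics/side17.png",cv2.resize(im[180:340,210:420],None,fx=3.5,fy=3.5))
E
```

```text
34.95 [0.468  0.0059 0.1865] [ 3.1389  0.0044 -3.109 ] 0.085164288774324 -1.9835654975872627
0.006 [319.5138 173.5314]
0.0605 [319.5992 187.7962]
```

View pics/w17.png

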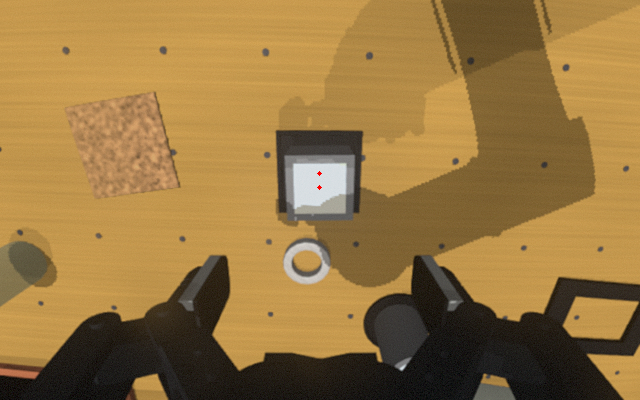

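View pics/side17.png

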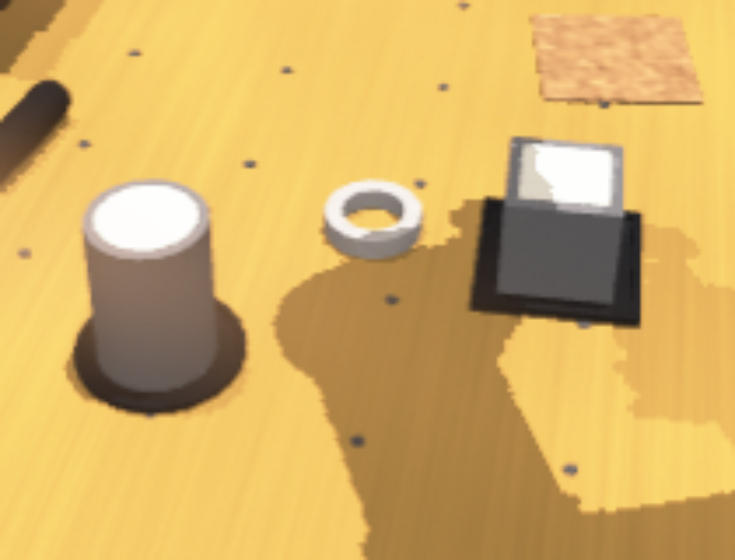

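In both views the two covers sit flat inside their rims. The low cover's top is centred at (320,188) with its expected point at (319.6,187.8), the ring and bottle are in place, and the gripper is clear. Handing in.

```bash
python3 -c "
from rig import env
print(env.finish_job(), env.get_state()['time'])"
```

```text
the job is handed in; nothing more can be done
the job is handed in; nothing more can be done
```

The job is handed in; I saw no verdict. I parked the long objective on the cork mat and moved the short one into the square base. The long one then went into the round base, with the tall round cover over it and the low square cover over the short one.

- **Objectives:** after release, wrist-camera checks showed both upright and within about 2 mm of their base centres.
- **Covers:** after release, both looked flat inside the rims and centred, also to about 2 mm. The low cover's edges were parallel to the tray's.
- **Bystanders:** the steel ring's measured position did not change. The bottle was still upright in the last wrist picture, though I did not re-measure its position.
- **Time:** the work took about 35 s of the 128 s allowed, and the gripper was open and clear of everything at the end.
- **Failures and disagreements:**
  - The first move call was refused because each row needs all six keys; nothing moved.
  - At the start, the scene and side cameras disagreed by up to about 6 mm. I used wrist-camera readings from directly above for every grasp and placing instead.

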